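# Shut the basin waste and tip in the tap fittings

### The job

Press the lever on the tap's head fully down so that the basin's plug shuts; only then take the tray by its slanted handle and tip all five tap fittings over its lip into the basin, keeping the lip low over the bowl so that they do not fall far and none goes astray. Then stand the empty tray upright on the counter and let go, with the lever still down and the other things on the counter left where they are.

Things in the scene. Friction and masses are not known exactly. Their poses are not given: they have to be found in the camera images.
- basin: White ceramic washbasin fixed on the counter. Origin: on the counter under the bowl's middle; z up, x away from the robot to the tap ledge. Bowl outside 280 (x) x 320 (y), rim 100 high, walls 16 thick, inner floor 14 above the counter: 248 x 288 inside, 86 deep. A ledge 70 deep, flush with the rim, adjoins on +x.
- waste_lever (a joint): Flat chromed lever on the tap's head that works the plug, rad. 0 = raised, sloping up 35 degrees towards the basin's -x, plug open; 0.61 = fully down, level, plug shut. Turns about the basin's y axis through point lever_pivot, stays where it is left, takes about 3 N at the tip. Blade 20 wide, 9 thick, ends 97 from the pivot.
- lever_tip (a point): Point in the middle of the lever blade's thickness, 85 from the pivot along the blade (12 short of its end). Moves with the lever.
- lever_pivot (a point): Pivot of the lever in the head of the chromed tap on the ledge: basin x 172, y -85, z 225. Basin's axes. The tap's column below it is 40 dia (head 48 dia, top at 217); its spout, 20 thick, reaches along -x over the bowl to basin x 77, between 130 and 170 high.
- plug (a joint): Chromed plug disc, 58 dia, in the middle of the bowl's floor; moved by the lever only. 0 = raised 13 mm (open), 0.012 m = shut.
- tray: Shallow aluminium tray, 150 (x) x 112 (y), open on top, with a slanted wooden bail handle across it. Origin: centre of the underside; z up, -x towards the pouring lip. Floor 4 thick, side and back (+x) walls 3 thick, 42 high; at the front (-x) the floor only slopes up over the last 20 to a lip 9 high. Straps at the sides (y +-57) carry the handle. 0.22 kg, fittings about 0.28 kg in all.
- tray_handle (a point): Centre of the handle bar: tray x 10, y 0, z 115. Has the tray's axes. The bar is a flat board along the tray's y, 118 long, 12 thick, 34 tall, leaning back 30 degrees: its tall direction is (sin 30, 0, cos 30), its thickness direction (cos 30, 0, -sin 30) in the tray frame.
- tray_lip (a point): Middle of the tray's front lip, top outer edge: tray x -75, y 0, z 9. Same axes as the tray.
- nut_a: Fitting lying loose in the tray at the start: brass hexagon nut, 36 across corners x 18 high. Origin: centre of its underside as it starts.
- nut_b: Fitting lying loose in the tray at the start: chromed hexagon nut, 32 across corners x 20 high. Origin: centre of its underside as it starts.
- valve: Fitting lying loose in the tray at the start: tap valve: brass hexagon collar 34 across with stem, 36 high. Origin: centre of its underside as it starts.
- tee: Fitting lying loose in the tray at the start: brass tee block, 24 x 40 x 22 with a stub of 20 dia that ends 22 from its middle. Origin: centre of its underside as it starts.
- cap: Fitting lying loose in the tray at the start: chromed eight-sided blanking cap, 36 across x 24 high. Origin: centre of its underside as it starts.
- lotion: Bystander, to be left alone: white lotion bottle, 64 dia x 170 high (mm). Origin: centre of the underside.
- tumbler: Bystander, to be left alone: white ceramic tumbler, 72 dia x 95 high (mm). Origin: centre of the underside.
- soap: Bystander, to be left alone: dull maroon round cake of soap on the basin's ledge, 60 dia x 26 high (mm). Origin: centre of the underside.
- nailbrush: Bystander, to be left alone: wooden nail brush, 90 x 38 x 32 high (mm). Origin: centre of the underside.
- jar: Bystander, to be left alone: amber glass jar, 60 dia x 60 high (mm). Origin: centre of the underside.
- shampoo: Bystander, to be left alone: grey bottle, 56 dia x 150 high (mm). Origin: centre of the underside.
- spanner: Bystander, to be left alone: steel spanner lying flat, about 170 long (mm). Origin: centre of the underside.
Mind the look-alikes: they are no part of the job. Leave any yellow look-alike of the tray alone. Leave any turquoise look-alike of the tee alone.

How it is judged:
On the way, in this order (a step that is already met when the one before it is completed fails the run):
1. The lever is pressed down (above 0.52 rad), the plug shut (value of joint waste_lever above 0.52 rad and value of joint plug above 0.0095 m), for 0.2 s.
2. The tray is tipped more than 34 degrees with its lip over the basin, the lever still down (angle between tray's own z axis and vertical above 0.6 rad and value of joint waste_lever above 0.5 rad and x of tray_lip in the frame of basin between -0.15 and 0.15 m and y of tray_lip in the frame of basin between -0.17 and 0.17 m), for 0.1 s.
At the end, for the whole second after the job is handed in: All five fittings lie at rest inside the bowl (below the rim); the lever is down (above 0.5 rad) and the plug shut; the tray stands upright (within 4 degrees) and at rest on the counter itself, its underside within 8 mm of the surface (x of nut_a in the frame of basin between -0.126 and 0.126 m and y of nut_a in the frame of basin between -0.146 and 0.146 m and z of each of nut_a, nut_b, valve, tee, cap in the frame of basin below 0.085 m and linear speed of each of nut_a, nut_b, valve, tee, cap, tray below 0.03 m/s and x of nut_b in the frame of basin between -0.126 and 0.126 m and y of nut_b in the frame of basin between -0.146 and 0.146 m and x of valve in the frame of basin between -0.126 and 0.126 m and y of valve in the frame of basin between -0.146 and 0.146 m and x of tee in the frame of basin between -0.126 and 0.126 m and y of tee in the frame of basin between -0.146 and 0.146 m and x of cap in the frame of basin between -0.126 and 0.126 m and y of cap in the frame of basin between -0.146 and 0.146 m and value of joint waste_lever above 0.5 rad and value of joint plug above 0.009 m and height (world z) of tray between -0.008 and 0.008 m and angle between tray's own z axis and vertical below 0.07 rad); the robot touches nothing.
It fails at once if The tray is tipped past 34 degrees with its lip higher than 240 mm above the counter (140 mm above the rim) (angle between tray's own z axis and vertical above 0.6 rad and height (world z) of tray_lip above 0.24 m).
It fails at once if A bystander is moved more than 40 mm (distance of any of lotion, tumbler, soap, nailbrush, jar, shampoo, spanner from where it was at the start of the episode above 0.04 m).
It also fails if it takes over 72 s, if anything falls off the work surface, if the arm or the gripper's body presses on something with over 40 N, if the wrist force passes 120 N, or if a joint passes its speed limit or range.

### The arm

A 6-joint arm with a two-finger parallel gripper is mounted at the origin on the work surface. World frame = base frame: x ahead of the robot, y to its left, z up, the work surface at z = 0. Lengths are in m, angles in rad, forces in N, time in s.
With the tool pointing down it reaches from about 0.275 to 0.75 m from the base axis. Payload 10.2 kg.
Tool frame: the origin (TCP) lies between the finger pads; the fingertips stand 14 mm ahead of it and the grasp point (between the pads) lies 5 mm behind it (ctrl.nose_length is the distance from the TCP to the fingertips, in m); z points along the fingers, y is the direction in which the jaws open and shut (so a half turn about z gives the same grasp; the last joint's range is limited). The gripper opens to 88 mm and grips with 3 to 60 N. Pads are 18 mm wide; open, the fingers measure 123 mm over their backs; the gripper's body (75 mm by 187 mm) begins 45 mm behind the grasp point.
Start: joints at [-1.467, 0.313, 1.498, -0, 1.331, -0.223], TCP at [0.169, -0.497, 0.217] pointing down, gripper open.
Joint ranges: [-2.94, 2.94], [-0.97, 2.17], [0.19, 2.56], [-1.23, 4.37], [0.02, 3.11], [-2.88, 2.88]. Speed limits (rad/s): [2.39, 2.39, 3.01, 3.14, 3.14, 3.14].

### API

Orientations are given as a rotation vector (axis times angle).
In Python, from workcell import ctrl gives the robot as it stands. The module is installed in compiled form; this text tells all that it offers.
- The arm moves only by the tool servo_tool, never from a script. Its argument "commands" is a list of rows, each an object of numbers: "dx", "dy", "dz": the shift along the world's x, y, z in mm; "wx", "wy", "wz": the turn, a rotation vector about the world's x, y, z in rad; "jaw": the opening, from 0 (shut) to 1 (fully open). In form: [{"dx": .., "dy": .., "dz": .., "wx": .., "wy": .., "wz": .., "jaw": ..}, ...]. A call has 1 to 8 rows; each row is the pose to reach, as a shift and turn from the pose commanded when the call began; what a row does not reach only later rows make up. A row lasts 1/8 s, in which the tool goes at most 62.5 mm and 10.7 degrees, less where a joint would pass 70% of its speed; a pose out of reach is approached as far as the arm can. A call with a gripper value outside its range is refused whole. The fingers move at their own pace and stop on an object; "newtons" is the grip in N (left out, the last holds). Time passes only in rows, so rows that repeat a pose let the fingers close. It gives the time, the measured TCP pose, the force and the opening at its end, in the units of the state.
- ctrl.read_state(): the state, without advancing time (a new reading comes with each control period).
- ctrl.read_camera(name): name is "scene" or "side" or "wrist"; returns a dict with "image" (384x512x3 uint8, blue, green, red), "camera_matrix" (3x3 intrinsics, pixels), "k1" (the pictures are not rectified: a ray, as slopes to the right and down, at radius r is drawn at 1 + k1 r^2 times it, then the intrinsics apply), "R" (3x3) and "t" (3): a world point X has camera coordinates R X + t. Camera axes: x right, y down, z forward; pixel columns grow to the right and rows downward; lengths in m; the calibration is good to about 2 mm. A picture is of the moment at which its call begins. There is no depth.
- ctrl.close_job(): hands the job in, once; it reports no verdict.
The state is a dict: "time": time; "joint_pos": joint angles; "joint_vel": joint speeds; "joint_torque": joint torques, N m; "position": TCP position; "eef_rot": TCP orientation; "contact_force": force on the tool from outside, world axes, zero at the start; "torque": the same for the moment, N m; "width": opening from 0.0 (shut) to 1.0 (fully open).
Only numpy, scipy, OpenCV 4.12 (cv2) and the standard library are available. Lean on these libraries where they do the work, as an engineer would, in place of code of your own. Each camera call takes 0.05 s, during which the arm holds its last target. There are 200 camera calls.

## Working session

There is one attempt and no reset: what is moved stays moved. The work goes in short steps, Python scripts to look and compute and a tool call to move; the robot and the scene stay as the last step left them, time stands still between calls to the robot, and variables do not carry over. Pictures are saved under pics/ and viewed, about 8 in all and at most 12, crops included, and the job is handed in when it is done.

Besides the shell and the picture viewer there is one more tool, called after "Emit:" by a JSON object that holds its "api" and its "payload". servo_tool: Moves the arm, as the interface text tells. Its arguments: {"type":"object","properties":{"commands":{"type":"array","items":{"type":"object","properties":{"dx":{"type":"number"},"dy":{"type":"number"},"dz":{"type":"number"},"wx":{"type":"number"},"wy":{"type":"number"},"wz":{"type":"number"},"jaw":{"type":"number"}}}},"newtons":{"type":"number"}},"required":["commands"]}

```bash
mkdir -p pics; cat > h.py <<'E'
import numpy as np, cv2
from workcell import ctrl
def ray(c,u,v):
    K=c["camera_matrix"];x=(u-K[0,2])/K[0,0];y=(v-K[1,2])/K[1,1]
    a,b=x,y
    for _ in range(20):
        s=1+c["k1"]*(a*a+b*b);a,b=x/s,y/s
    R=np.array(c["R"]);d=R.T@np.array([a,b,1.]);o=-R.T@np.array(c["t"])
    return o,d/np.linalg.norm(d)
def onz(c,u,v,z):
    o,d=ray(c,u,v);return o+d*(z-o[2])/d[2]
def tri(c1,p1,c2,p2):
    o1,d1=ray(c1,*p1);o2,d2=ray(c2,*p2)
    s=np.linalg.lstsq(np.c_[d1,-d2],o2-o1,rcond=None)[0]
    a=o1+s[0]*d1;b=o2+s[1]*d2
    return (a+b)/2,np.linalg.norm(a-b)
def proj(c,X):
    p=np.array(c["R"])@np.array(X)+np.array(c["t"]);a,b=p[:2]/p[2];s=1+c["k1"]*(a*a+b*b)
    K=c["camera_matrix"];return np.array([K[0,0]*a*s+K[0,2],K[1,1]*b*s+K[1,2]])
E
python3 - <<'E'
from h import *
import pickle
D={n:ctrl.read_camera(n) for n in("scene","side","wrist")}
pickle.dump(D,open("d0.pkl","wb"))
for n in("scene","side"):
    c=D[n];cv2.imwrite(f"pics/{n}0.png",cv2.resize(c["image"],(800,600),interpolation=cv2.INTER_CUBIC))
    print(n,ray(c,256,192),c["camera_matrix"][0,0],c["k1"])
print(ctrl.read_state())
E
```

```text
scene (array([1.72567947, 0.13937283, 1.07951631]), array([-0.8128272 , -0.0852757 , -0.57622912])) 468.5366450220053 0.007149835634521517
side (array([0.319921  , 0.77113856, 1.03901201]), array([ 0.13211712, -0.62649676, -0.76814509])) 381.8439490737103 0.031481940362626804
{'time': 0.15, 'joint_pos': array([-1.46740408e+00,  3.13327473e-01,  1.49820381e+00,  1.56313665e-06,
        1.33099465e+00, -2.23383559e-01]), 'joint_vel': array([ 0.00212703, -0.00121413, -0.0025421 ,  0.00030298, -0.00016782,
       -0.00066366]), 'joint_torque': array([ 6.37950579e-04, -4.02307248e+01, -2.52317548e+01,  6.94209407e-02,
        3.44315206e-02, -7.24086340e-05]), 'position': array([ 0.16849796, -0.49703195,  0.21691159]), 'eef_rot': array([-3.09883349e+00, -5.10865376e-01, -9.02540380e-05]), 'contact_force': array([-1.30837073,  0.39483757,  0.46712457]), 'torque': array([-0.03183632,  0.019467  ,  0.00471563]), 'width': 0.9983636231926394}
```

View pics/scene0.png

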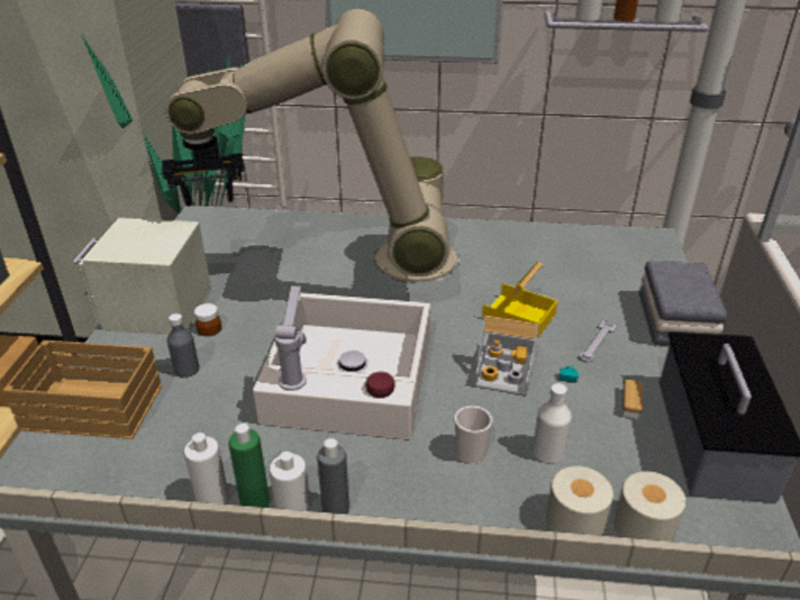

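View pics/side0.png

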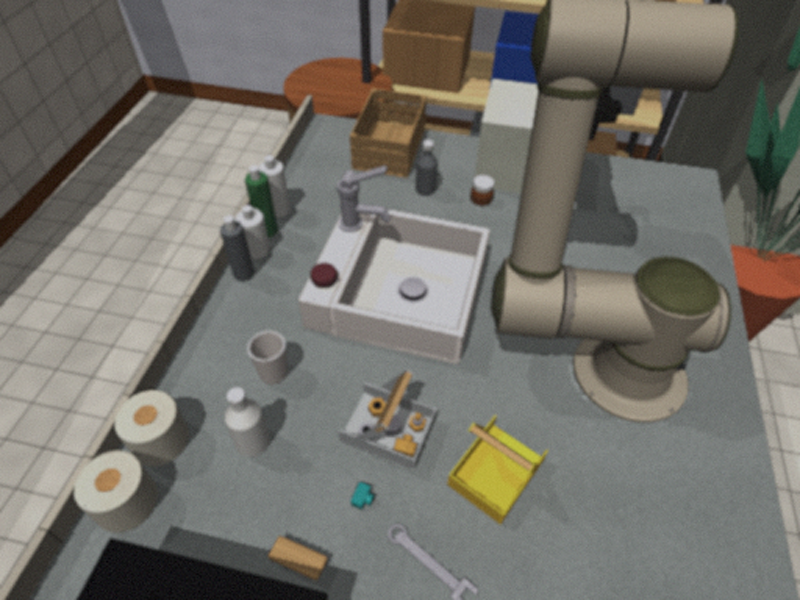

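```bash
python3 - <<'E'
from h import *
import pickle
D=pickle.load(open("d0.pkl","rb"))
def crop(n,x,y,w,h,s):
    return cv2.resize(D[n]["image"][y:y+h,x:x+w],(w*s,h*s),interpolation=cv2.INTER_CUBIC)
a=crop("scene",290,195,64,60,6);b=crop("side",212,232,72,66,6)
im=np.zeros((400,820,3),np.uint8);im[:360,:384]=a;im[:396,384:384+432]=b
cv2.imwrite("pics/tray0.png",im[:, :800])
a=crop("scene",160,175,128,110,3);b=crop("side",185,95,135,140,3)
im=np.zeros((420,800,3),np.uint8);im[:330,:384]=a;im[:420,390:390+405]=b
cv2.imwrite("pics/basin0.png",im)
E
```

```text
(no output)
```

View pics/tray0.png

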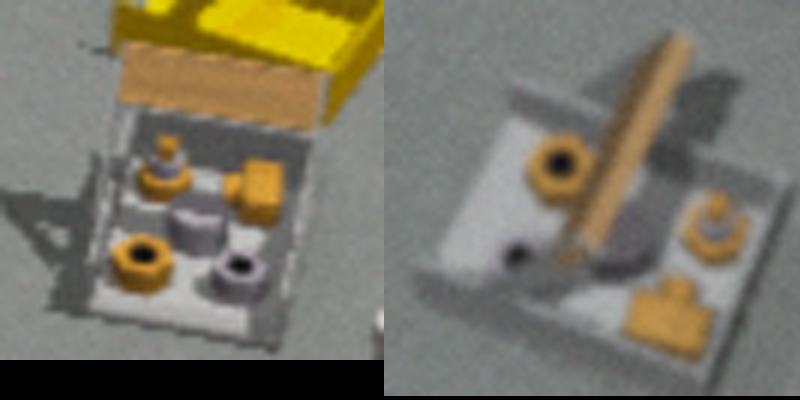

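View pics/basin0.png

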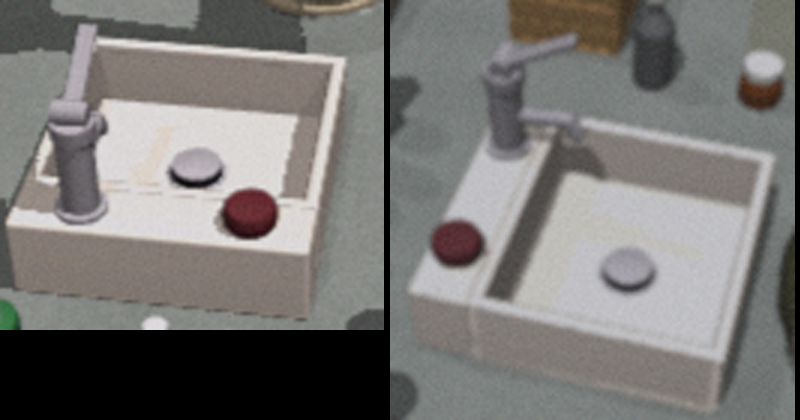

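```bash
python3 - <<'E'
from h import *
import pickle
D=pickle.load(open("d0.pkl","rb"));S=D["scene"];T=D["side"]
np.set_printoptions(precision=4,suppress=True)
bs=lambda u,v:(160+u/3-.3,175+v/3-.3); bt=lambda u,v:((u-390)/3+185-.3,v/3+95-.3)
ts=lambda u,v:(290+u/6-.4,195+v/6-.4); tt=lambda u,v:(212+(u-384)/6-.4,232+v/6-.4)
print("rim scene")
for p in[(345,60),(15,222),(305,252)]:print(onz(S,*bs(*p),.1))
print("rim side")
for p in[(773,157),(718,360),(415,290),(470,300)]:print(onz(T,*bt(*p),.1))
print("tri corner near right(+y,-x)",tri(S,bs(345,60),T,bt(718,360)))
print("tri corner ledge +y",tri(S,bs(305,252),T,bt(415,290)))
print("plug",onz(S,*bs(196,163),.03),onz(T,*bt(628,266),.03),tri(S,bs(196,163),T,bt(628,266)))
print("soap",onz(S,*bs(250,200),.126),onz(T,*bt(457,240),.126))
print("levertip",tri(S,bs(87,28),T,bt(574,42)))
print("handle +y top end",tri(S,ts(328,74),T,tt(568,248)))
print("handle -y top end",tri(S,ts(126,43),T,tt(680,40)))
print("lip scene",onz(S,*ts(90,308),.009),onz(S,*ts(275,350),.009))
print("tray back walls side top",onz(T,*tt(792,180),.042),onz(T,*tt(703,388),.042),onz(T,*tt(418,275),.025),onz(T,*tt(515,80),.042))
print("tray scene tops",onz(S,*ts(125,110),.042),onz(S,*ts(312,135),.042))
E
```

```text
rim scene
[0.3538 0.0631 0.1   ]
[ 0.6763 -0.2552  0.1   ]
[0.6901 0.0469 0.1   ]
rim side
[ 0.333  -0.2454  0.1   ]
[0.3485 0.0656 0.1   ]
[0.6775 0.0503 0.1   ]
[0.6166 0.0497 0.1   ]
tri corner near right(+y,-x) (array([0.3486, 0.0628, 0.0963]), np.float64(3.4807482135329796e-05))
tri corner ledge +y (array([0.6808, 0.0453, 0.092 ]), np.float64(0.0019640799634692866))
plug [ 0.4799 -0.1003  0.03  ] [ 0.4749 -0.0969  0.03  ] (array([ 0.4754, -0.1009,  0.0259]), np.float64(0.000789102489452379))
soap [ 0.6467 -0.014   0.126 ] [ 0.6469 -0.007   0.126 ]
levertip (array([ 0.5617, -0.1904,  0.2687]), np.float64(0.0011387441305838787))
handle +y top end (array([0.4481, 0.3053, 0.1322]), np.float64(0.005924127704647945))
handle -y top end (array([0.4248, 0.1907, 0.1298]), np.float64(0.0007565550752468505))
lip scene [0.5161 0.179  0.009 ] [0.5405 0.2824 0.009 ]
tray back walls side top [0.3643 0.2012 0.042 ] [0.3843 0.3162 0.042 ] [0.5312 0.2843 0.025 ] [0.5111 0.1779 0.042 ]
tray scene tops [0.3725 0.1952 0.042 ] [0.3854 0.3062 0.042 ]
```

Emit:
{"api": "servo_tool", "payload": {"commands": [{"dz":60,"jaw":0},{"dz":120,"jaw":0},{"dx":40,"dy":30,"dz":150,"jaw":0},{"dx":90,"dy":69,"dz":150,"jaw":0},{"dx":140,"dy":107,"dz":150,"jaw":0},{"dx":190,"dy":146,"dz":150,"jaw":0},{"dx":240,"dy":184,"dz":150,"jaw":0},{"dx":290,"dy":222,"dz":150,"jaw":0}], "newtons": 20}}

```text
$.commands[0]: bad value
```

Emit:
{"api": "servo_tool", "payload": {"commands": [{"dx":50,"dy":38,"jaw":0},{"dx":90,"dy":70,"jaw":0},{"dx":106,"dy":84,"jaw":0},{"dx":106,"dy":84,"dz":-20,"jaw":0},{"dx":106,"dy":84,"dz":-20,"jaw":0}]}}

```text
$.commands[0]: bad value
```

Emit:
{"api": "servo_tool", "payload": {"commands": [{"dx":0,"dy":0,"dz":60,"wx":0,"wy":0,"wz":0,"jaw":0.02},{"dx":0,"dy":0,"dz":120,"wx":0,"wy":0,"wz":0,"jaw":0.02}], "newtons": 20}}

```text
time: 0.4
position: [0.1685, -0.4968, 0.3386]
eef_rot: [-3.098, -0.511, -0.0]
contact_force: [0.3, -0.9, -0.1]
width: 0.796
```

Emit:
{"api": "servo_tool", "payload": {"commands": [{"dx":40,"dy":30,"dz":30,"wx":0,"wy":0,"wz":0,"jaw":0},{"dx":90,"dy":69,"dz":30,"wx":0,"wy":0,"wz":0,"jaw":0},{"dx":140,"dy":107,"dz":30,"wx":0,"wy":0,"wz":0,"jaw":0},{"dx":190,"dy":146,"dz":30,"wx":0,"wy":0,"wz":0,"jaw":0},{"dx":240,"dy":184,"dz":30,"wx":0,"wy":0,"wz":0,"jaw":0},{"dx":290,"dy":222,"dz":30,"wx":0,"wy":0,"wz":0,"jaw":0},{"dx":340,"dy":260,"dz":30,"wx":0,"wy":0,"wz":0,"jaw":0},{"dx":380,"dy":295,"dz":20,"wx":0,"wy":0,"wz":0,"jaw":0}]}}

```text
time: 1.4
position: [0.5501, -0.2007, 0.3574]
eef_rot: [3.099, 0.512, 0.001]
contact_force: [0.1, -1.6, 0.6]
width: 0.004
```

Emit:
{"api": "servo_tool", "payload": {"commands": [{"dx":17,"dy":11,"dz":-25,"wx":0,"wy":0,"wz":0,"jaw":0},{"dx":17,"dy":11,"dz":-45,"wx":0,"wy":0,"wz":0,"jaw":0},{"dx":17,"dy":11,"dz":-58,"wx":0,"wy":0,"wz":0,"jaw":0},{"dx":17,"dy":11,"dz":-71,"wx":0,"wy":0,"wz":0,"jaw":0},{"dx":17,"dy":11,"dz":-84,"wx":0,"wy":0,"wz":0,"jaw":0},{"dx":17,"dy":11,"dz":-97,"wx":0,"wy":0,"wz":0,"jaw":0},{"dx":17,"dy":11,"dz":-106,"wx":0,"wy":0,"wz":0,"jaw":0}]}}

```text
time: 2.28
position: [0.5651, -0.1914, 0.2509]
eef_rot: [3.1, 0.511, -0.001]
contact_force: [-3.3, 0.6, 5.3]
width: 0.003
```

Emit:
{"api": "servo_tool", "payload": {"commands": [{"dx":0,"dy":0,"dz":-4,"wx":0,"wy":0,"wz":0,"jaw":0},{"dx":0,"dy":0,"dz":-8,"wx":0,"wy":0,"wz":0,"jaw":0},{"dx":0,"dy":0,"dz":-9,"wx":0,"wy":0,"wz":0,"jaw":0},{"dx":0,"dy":0,"dz":-9,"wx":0,"wy":0,"wz":0,"jaw":0}]}}

```text
time: 2.78
position: [0.5656, -0.1913, 0.2424]
eef_rot: [3.1, 0.511, 0.001]
contact_force: [-1.6, -0.4, 2.0]
width: 0.005
```

Emit:
{"api": "servo_tool", "payload": {"commands": [{"dx":0,"dy":0,"dz":-2,"wx":0,"wy":0,"wz":0,"jaw":0},{"dx":0,"dy":0,"dz":-4,"wx":0,"wy":0,"wz":0,"jaw":0},{"dx":0,"dy":0,"dz":-4,"wx":0,"wy":0,"wz":0,"jaw":0}]}}

```text
time: 3.15
position: [0.5655, -0.1912, 0.2381]
eef_rot: [-3.1, -0.511, 0.0]
contact_force: [-0.8, -0.5, 1.6]
width: 0.009
```

```bash
python3 - <<'E'
from h import *
import pickle
D={n:ctrl.read_camera(n) for n in("scene","side")}
pickle.dump(D,open("d1.pkl","wb"))
def crop(n,x,y,w,h,s):
    return cv2.resize(D[n]["image"][y:y+h,x:x+w],(w*s,h*s),interpolation=cv2.INTER_CUBIC)
a=crop("scene",150,130,100,140,4);b=crop("side",190,80,100,140,4)
cv2.imwrite("pics/lever1.png",np.hstack([a,b]))
for X in ([.5655,-.1912,.224],[.6465,-.195,.225],[.5500,-.190,.225]):print(proj(D["scene"],X),proj(D["side"],X))
E
```

```text
[189.51226502 196.67765585] [245.12307137 119.12183891]
[182.29516052 212.10978551] [221.88982946 114.40243165]
[190.93656152 193.58207084] [249.58894444 119.8408045 ]
```

View pics/lever1.png

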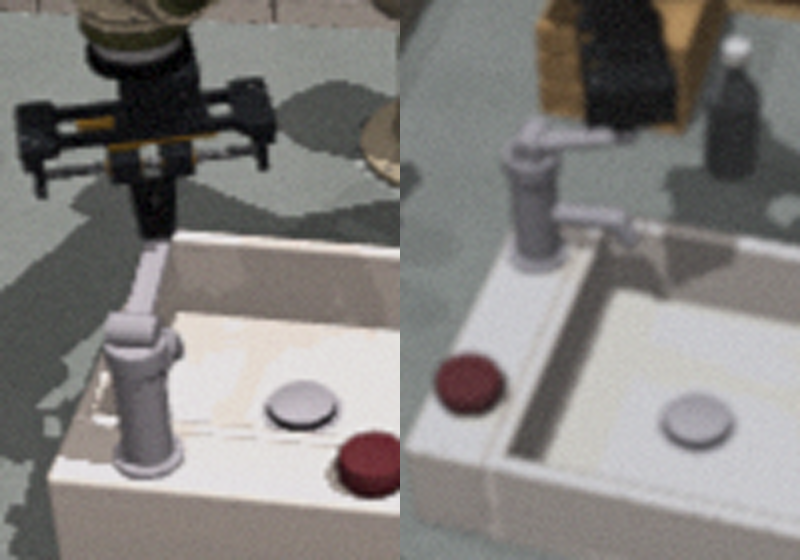

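Emit:
{"api": "servo_tool", "payload": {"commands": [{"dx":0,"dy":0,"dz":-3,"wx":0,"wy":0,"wz":0,"jaw":0},{"dx":0,"dy":0,"dz":-6,"wx":0,"wy":0,"wz":0,"jaw":0},{"dx":0,"dy":0,"dz":-6,"wx":0,"wy":0,"wz":0,"jaw":0}]}}

```text
time: 3.62
position: [0.5654, -0.1912, 0.2319]
eef_rot: [-3.099, -0.511, 0.001]
contact_force: [-1.4, 0.2, 0.6]
width: 0.011
```

```bash
python3 - <<'E'
from h import *
import pickle
print(ctrl.nose_length,ctrl.read_state()["contact_force"])
D={n:ctrl.read_camera(n) for n in("scene","side")}
pickle.dump(D,open("d2.pkl","wb"))
p=ctrl.read_state()["position"]
def crop(n,x,y,w,h,s):
    return cv2.resize(D[n]["image"][y:y+h,x:x+w],(w*s,h*s),interpolation=cv2.INTER_CUBIC)
for n in D:
  for X,col in ((p-[0,0,.014],(0,0,255)),(p,(0,255,0)),([.6465,-.195,.225],(255,0,0))):
    q=proj(D[n],X);o=(150,160) if n=="scene" else (200,80)
    print(n,(q-o)*6)
a=crop("scene",150,160,66,80,6);b=crop("side",200,80,66,80,6)
cv2.imwrite("pics/lever2.png",np.hstack([a,b]))
E
```

```text
0.014 [-1.39775459  0.24895303  0.56575011]
scene [237.98949565 229.38820946]
scene [235.74617094 207.5475907 ]
scene [193.77096309 312.65871306]
side [270.55278723 243.07222432]
side [270.38312813 223.1088797 ]
side [131.33897675 206.41458989]
```

View pics/lever2.png

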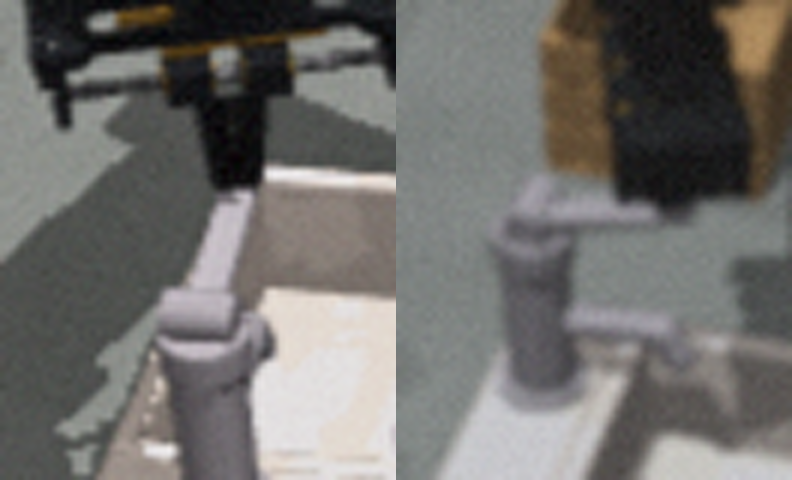

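```bash
python3 - <<'E'
from h import *
import pickle
D=pickle.load(open("d0.pkl","rb"));S=D["scene"]
a=S["image"][85:165,90:170].copy();a=cv2.resize(a,(400,400),interpolation=cv2.INTER_CUBIC)
for z,col in((.203,(0,0,255)),(.217,(0,255,0)),(.267,(255,0,0))):
    q=(proj(S,[.1685,-.497,z])-[90,85])*5;cv2.circle(a,tuple(int(x) for x in q),3,col,1)
w=ctrl.read_camera("wrist");pickle.dump(w,open("w2.pkl","wb"))
b=cv2.resize(w["image"],(400,300))
q=proj(w,ctrl.read_state()["position"]-[0,0,.014])*400/512;print(q)
cv2.circle(b,tuple(int(x) for x in q),3,(0,0,255),1)
im=np.zeros((400,800,3),np.uint8);im[:,:400]=a;im[:300,400:]=b;cv2.imwrite("pics/g.png",im)
E
```

```text
[203.97762041 170.989495  ]
```

View pics/g.png

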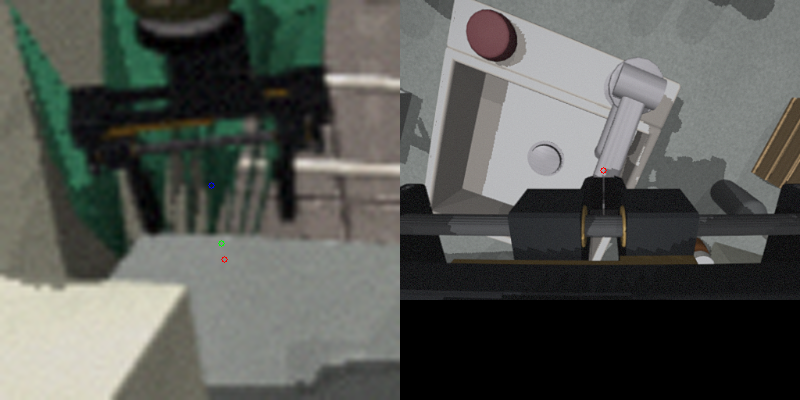

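```bash
python3 - <<'E'
from h import *
import pickle
np.set_printoptions(precision=4,suppress=True)
D=pickle.load(open("d2.pkl","rb"));S=D["scene"];T=D["side"]
f=lambda u,v,o:(o[0]+u/6-.4,o[1]+v/6-.4)
print("tip",tri(S,f(237,190,(150,160)),T,f(284,208,(200,80))))
print("cap top mid",tri(S,f(198,292,(150,160)),T,f(128,200,(200,80))))
print("head bottom?",tri(S,f(210,340,(150,160)),T,f(140,240,(200,80))))
D=pickle.load(open("d0.pkl","rb"));S=D["scene"]
print(ctrl.read_state())
E
```

```text
tip (array([ 0.5604, -0.193 ,  0.2423]), np.float64(0.002750745737838224))
cap top mid (array([ 0.6467, -0.1911,  0.2372]), np.float64(0.005454807804805399))
head bottom? (array([ 0.6427, -0.1907,  0.2068]), np.float64(0.0004273902449004871))
{'time': 3.775, 'joint_pos': array([-0.5221,  0.4654,  1.2403,  0.0003,  1.4358,  0.7219]), 'joint_vel': array([-0.    , -0.0002,  0.0001, -0.0004,  0.0034,  0.0014]), 'joint_torque': array([  0.0148, -47.7605, -26.01  ,   0.0847,  -0.0684,   0.0007]), 'position': array([ 0.5656, -0.1912,  0.2321]), 'eef_rot': array([-3.0996, -0.5111, -0.0003]), 'contact_force': array([ 0.1345, -0.4337, -0.0815]), 'torque': array([ 0.0106, -0.0269, -0.0314]), 'width': 0.005649436698532109}
```

Emit:
{"api": "servo_tool", "payload": {"commands": [{"dx":0,"dy":0,"dz":-3,"wx":0,"wy":0,"wz":0,"jaw":0},{"dx":0,"dy":0,"dz":-6,"wx":0,"wy":0,"wz":0,"jaw":0},{"dx":0,"dy":0,"dz":-6,"wx":0,"wy":0,"wz":0,"jaw":0}]}}

```text
time: 4.15
position: [0.5655, -0.1912, 0.226]
eef_rot: [-3.099, -0.511, 0.0]
contact_force: [-0.3, 0.6, 0.9]
width: 0.004
```

Emit:
{"api": "servo_tool", "payload": {"commands": [{"dx":0,"dy":0,"dz":-2,"wx":0,"wy":0,"wz":0,"jaw":0},{"dx":0,"dy":0,"dz":-4,"wx":0,"wy":0,"wz":0,"jaw":0},{"dx":0,"dy":0,"dz":-4,"wx":0,"wy":0,"wz":0,"jaw":0}]}}

```text
time: 4.53
position: [0.5655, -0.1912, 0.2221]
eef_rot: [-3.1, -0.511, 0.0]
contact_force: [-0.1, 0.1, 1.0]
width: 0.007
```

```bash
python3 - <<'E'
from h import *
import pickle
D={n:ctrl.read_camera(n) for n in("scene","side","wrist")}
pickle.dump(D,open("d3.pkl","wb"))
D0=pickle.load(open("d0.pkl","rb"));D2=pickle.load(open("d2.pkl","rb"))
def crop(I,x,y,w,h,s):
    return cv2.resize(I["image"][y:y+h,x:x+w],(w*s,h*s),interpolation=cv2.INTER_CUBIC)
def row(n,o,Z):
    L=[]
    for Q in(D0,D2,D):
        a=crop(Q[n],*o,44,44,6)
        L.append(a)
    return np.hstack(L)
p=ctrl.read_state()["position"]
A=row("scene",(170,170),0);B=row("side",(212,90),0)
for n,o,I in(("scene",(170,170),A),("side",(212,90),B)):
    for X,c in((p-[0,0,.014],(0,0,255)),(p,(0,255,0)),([.6465,-.195,.225],(255,0,0)),([.550,-.190,.225],(255,0,255))):
        q=(proj(D[n],X)-o)*6+[528,0];cv2.circle(I,tuple(int(x) for x in q),3,c,1)
cv2.imwrite("pics/l3.png",np.vstack([A,B]))
E
```

```text
(no output)
```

View pics/l3.png

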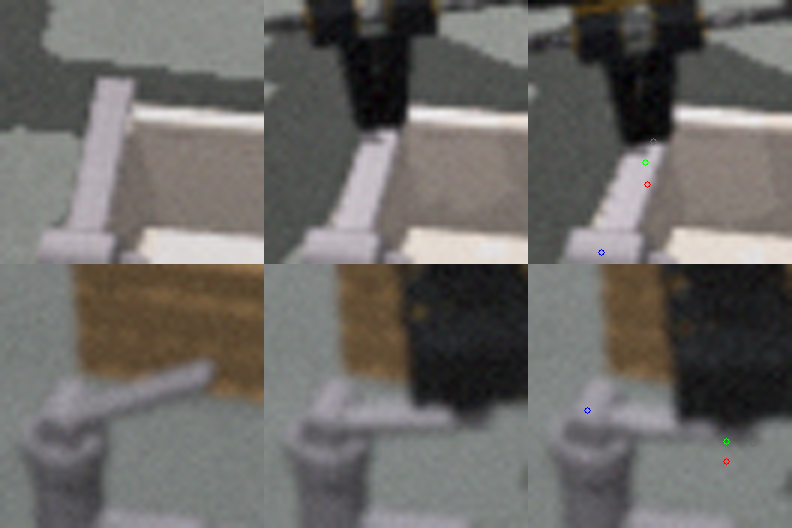

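Emit:
{"api": "servo_tool", "payload": {"commands": [{"dx":0,"dy":0,"dz":-3,"wx":0,"wy":0,"wz":0,"jaw":0},{"dx":0,"dy":0,"dz":-6,"wx":0,"wy":0,"wz":0,"jaw":0},{"dx":0,"dy":0,"dz":-6,"wx":0,"wy":0,"wz":0,"jaw":0}]}}

```text
time: 5.05
position: [0.5655, -0.1912, 0.2159]
eef_rot: [-3.099, -0.511, 0.0]
contact_force: [-0.2, 0.4, 1.0]
width: 0.003
```

Emit:
{"api": "servo_tool", "payload": {"commands": [{"dx":0,"dy":0,"dz":-2,"wx":0,"wy":0,"wz":0,"jaw":0},{"dx":0,"dy":0,"dz":-4,"wx":0,"wy":0,"wz":0,"jaw":0},{"dx":0,"dy":0,"dz":-4,"wx":0,"wy":0,"wz":0,"jaw":0}]}}

```text
time: 5.42
position: [0.5655, -0.1912, 0.2121]
eef_rot: [-3.1, -0.511, 0.0]
contact_force: [-1.0, -0.1, 1.8]
width: 0.006
```

```bash
cat > lev.py <<'E'
from h import *
import pickle
d4={n:ctrl.read_camera(n) for n in("scene","side")};pickle.dump(d4,open("d4.pkl","wb"))
def slope(c):
    I=c["image"].astype(int);xs=np.arange(226,240);ys=[]
    for x in xs:
        col=I[100:128,x];m=(col[:,2]-col[:,1]>2)&(col.min(1)>95)&(col[:,0]-col[:,1]>4)
        ys.append(np.nan if m.sum()<2 else 100+np.nonzero(m)[0].mean())
    ys=np.array(ys);k=~np.isnan(ys);return np.polyfit(xs[k],ys[k],1) if k.sum()>3 else None,k.sum()
for f in("d0","d2","d3","d4"):print(f,slope(pickle.load(open(f+".pkl","rb"))["side"]))
c=d4["side"]
for a in(0,.2,.4,.61):
    l=.61-a;e=[.6465-.07*np.cos(l),-.192,.225+.07*np.sin(l)];b=[.6465-.02*np.cos(l),-.194,.225+.02*np.sin(l)]
    d=proj(c,e)-proj(c,b);print(a,d[1]/d[0])
E
python3 lev.py
```

```text
d0 (array([ -0.42424242, 211.10606061]), np.int64(7))
d2 (array([ -0.23737374, 170.83838384]), np.int64(9))
d3 (array([-2.57575758e-02,  1.21966667e+02]), np.int64(10))
d4 (array([-7.36111111e-02,  1.33513889e+02]), np.int64(9))
0 -0.4077199636501344
0.2 -0.17758003230164368
0.4 0.010503979781536102
0.61 0.18802208216278238
```

```bash
python3 - <<'E'
from h import *
import pickle
D=pickle.load(open("d4.pkl","rb"))
def crop(I,x,y,w,h,s):
    return cv2.resize(I["image"][y:y+h,x:x+w],(w*s,h*s),interpolation=cv2.INTER_CUBIC)
cv2.imwrite("pics/l4.png",np.hstack([crop(D["scene"],165,160,50,60,8),crop(D["side"],210,75,50,60,8)]))
E
```

```text
(no output)
```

View pics/l4.png

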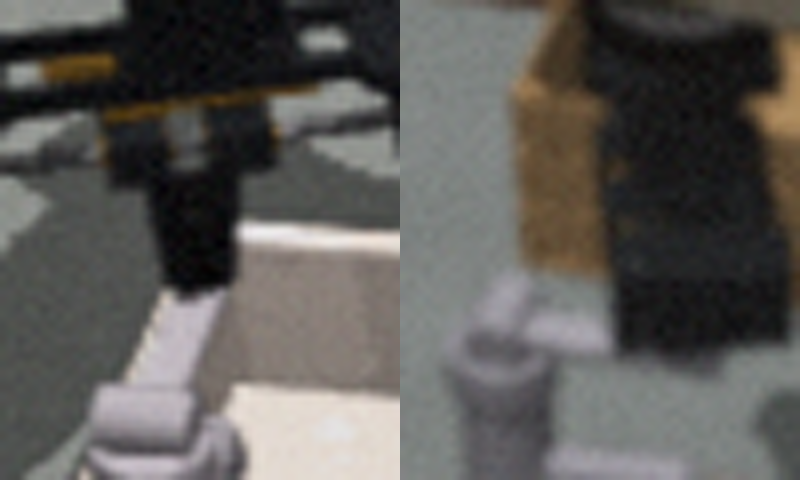

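Emit:
{"api": "servo_tool", "payload": {"commands": [{"dx":0,"dy":0,"dz":-2,"wx":0,"wy":0,"wz":0,"jaw":0},{"dx":0,"dy":0,"dz":-4,"wx":0,"wy":0,"wz":0,"jaw":0},{"dx":0,"dy":0,"dz":-4,"wx":0,"wy":0,"wz":0,"jaw":0}]}}

```text
time: 5.9
position: [0.5655, -0.1912, 0.2084]
eef_rot: [3.1, 0.511, -0.0]
contact_force: [-2.1, -0.3, 3.5]
width: 0.002
```

Emit:
{"api": "servo_tool", "payload": {"commands": [{"dx":0,"dy":0,"dz":-2,"wx":0,"wy":0,"wz":0,"jaw":0},{"dx":0,"dy":0,"dz":-4,"wx":0,"wy":0,"wz":0,"jaw":0},{"dx":0,"dy":0,"dz":-4,"wx":0,"wy":0,"wz":0,"jaw":0}]}}

```text
time: 6.28
position: [0.5656, -0.1913, 0.2077]
eef_rot: [3.097, 0.511, 0.004]
contact_force: [-11.0, 3.6, 22.7]
width: 0.007
```

```bash
python3 lev.py; python3 - <<'E'
from h import *
import pickle
# plug centre in scene and side: compare d0 and d4
for f in("d0","d4"):
    D=pickle.load(open(f+".pkl","rb"))
    for n,(x,y) in(("scene",(225,229)),("side",(264,184))):
        I=cv2.GaussianBlur(D[n]["image"],(3,3),0)[y-18:y+18,x-24:x+24];g=I.mean(2)
        m=(g<170).astype(np.uint8);k,l,s,c=cv2.connectedComponentsWithStats(m)
        for i in range(1,k):
            if 40<s[i,4]<500:print(f,n,c[i]+[x-24,y-18],s[i])
E
```

```text
d0 (array([ -0.42424242, 211.10606061]), np.int64(7))
d2 (array([ -0.23737374, 170.83838384]), np.int64(9))
d3 (array([-2.57575758e-02,  1.21966667e+02]), np.int64(10))
d4 (array([-7.91062802e-02,  1.35043478e+02]), np.int64(9))
0 -0.4077199636501344
0.2 -0.17758003230164368
0.4 0.010503979781536102
0.61 0.18802208216278238
d0 scene [224.99009901 234.16831683] [ 15  19  19   9 101]
d0 scene [241.21374046 242.27480916] [ 31  26  17  10 131]
d0 side [263.92771084 185.51004016] [ 14  12  20  16 249]
d4 scene [224.69230769 234.84615385] [16 19 18  8 52]
d4 scene [241.18110236 242.4015748 ] [ 31  27  17   9 127]
d4 side [264.06435644 185.71782178] [ 15  13  19  15 202]
```

```bash
python3 - <<'E'
from h import *
import pickle
for n,(x,y) in(("scene",(225,229)),("side",(264,184))):
    for f in("d0","d4"):
        I=pickle.load(open(f+".pkl","rb"))[n]["image"]
        print(n,f,y-14,I[y-14:y+16,x-2:x+3].mean((1,2)).astype(int))
    c=pickle.load(open("d4.pkl","rb"))[n]
    for z in (.014,.015,.027):print(z,[proj(c,[.478+dx,-.101,z]).round(1) for dx in(-.029,0,.029)],[proj(c,[.478,-.101+dx,z]).round(1) for dx in(-.029,0,.029)])
E
```

```text
scene d0 215 [215 215 216 216 216 216 216 216 215 186 165 164 170 173 179 180 186 188
 184 148  64  16  75 199 217 205 211 215 215 215]
scene d4 215 [216 216 215 216 217 222 223 224 224 224 220 185 170 170 176 180 184 186
 191 193 192 173 123 204 223 211 219 224 222 223]
0.014 [array([226.4, 227. ]), array([225.1, 232.2]), array([223.8, 237.6])] [array([217. , 231.6]), array([225.1, 232.2]), array([233.3, 232.7])]
0.015 [array([226.4, 226.7]), array([225.1, 232. ]), array([223.8, 237.3])] [array([217. , 231.4]), array([225.1, 232. ]), array([233.3, 232.5])]
0.027 [array([226.2, 224.1]), array([225. , 229.3]), array([223.6, 234.7])] [array([216.8, 228.8]), array([225. , 229.3]), array([233.2, 229.9])]
side d0 170 [190 188 187 188 188 187 185 171 154 148 150 155 156 159 161 163 164 166
 158 124  73  67 119 162 186 192 194 193 192 193]
side d4 170 [196 196 195 197 197 199 200 196 183 164 153 155 157 161 164 166 170 170
 171 170 161 141 142 170 190 200 201 201 201 200]
0.014 [array([271.3, 186.8]), array([263.3, 185.3]), array([255.3, 183.9])] [array([265. , 179.4]), array([263.3, 185.3]), array([261.5, 191.4])]
0.015 [array([271.3, 186.6]), array([263.3, 185.1]), array([255.3, 183.7])] [array([265. , 179.2]), array([263.3, 185.1]), array([261.5, 191.2])]
0.027 [array([271.5, 184.4]), array([263.4, 182.9]), array([255.4, 181.5])] [array([265.1, 177. ]), array([263.4, 182.9]), array([261.6, 189. ])]
```

Emit:
{"api": "servo_tool", "payload": {"commands": [{"dx":0,"dy":0,"dz":20,"wx":0,"wy":0,"wz":0,"jaw":0},{"dx":0,"dy":0,"dz":70,"wx":0,"wy":0,"wz":0,"jaw":0},{"dx":0,"dy":0,"dz":120,"wx":0,"wy":0,"wz":0,"jaw":0.5},{"dx":-10,"dy":50,"dz":150,"wx":0,"wy":0,"wz":0.15,"jaw":1},{"dx":-30,"dy":105,"dz":150,"wx":0,"wy":0,"wz":0.3,"jaw":1},{"dx":-50,"dy":160,"dz":150,"wx":0,"wy":0,"wz":0.45,"jaw":1},{"dx":-70,"dy":215,"dz":150,"wx":0,"wy":0,"wz":0.6,"jaw":1},{"dx":-90,"dy":270,"dz":150,"wx":0,"wy":0,"wz":0.75,"jaw":1}]}}

```text
time: 7.38
position: [0.4747, 0.0804, 0.3541]
eef_rot: [2.693, 1.617, 0.001]
contact_force: [0.7, 1.2, 0.8]
width: 0.666
```

Emit:
{"api": "servo_tool", "payload": {"commands": [{"dx":-20,"dy":55,"dz":0,"wx":0,"wy":0,"wz":0.15,"jaw":1},{"dx":-45,"dy":105,"dz":0,"wx":0,"wy":0,"wz":0.3,"jaw":1},{"dx":-70,"dy":145,"dz":0,"wx":0,"wy":0,"wz":0.3,"jaw":1},{"dx":-85,"dy":165,"dz":0,"wx":0,"wy":0,"wz":0.3,"jaw":1},{"dx":-85,"dy":165,"dz":0,"wx":0,"wy":0,"wz":0.3,"jaw":1}]}}

```text
time: 8.0
position: [0.3899, 0.2448, 0.3543]
eef_rot: [-2.424, -1.999, -0.001]
contact_force: [0.6, 0.2, 0.2]
width: 0.997
```

```bash
python3 - <<'E'
from h import *
import pickle
s=ctrl.read_state();print(s["time"],s["position"],s["eef_rot"],s["joint_pos"])
w=ctrl.read_camera("wrist");pickle.dump(w,open("w5.pkl","wb"))
o,d=ray(w,256,192);print(o,d)
T=np.array([.4535,.245,0]);x=np.array([-.98,.198,0]);y=np.array([-.198,-.98,0]);z=np.array([0,0,1])
im=cv2.resize(w["image"],(768,576))
for a in[(18.5,-59,129.7),(18.5,59,129.7),(-75,-56,9),(-75,56,9),(75,-56,42),(75,56,42)]:
    P=T+(a[0]*x+a[1]*y+a[2]*z)/1000;q=proj(w,P)*1.5;print(a,q.round(0));cv2.circle(im,tuple(int(v) for v in q),4,(0,0,255),1)
P=np.array([.349,.063,.1]);print(proj(w,P)*1.5)
cv2.imwrite("pics/w5.png",im)
E
```

```text
8.0 [0.38989528 0.24475291 0.35426984] [-2.42351081e+00 -1.99899156e+00 -7.01296141e-04] [3.05043992e-01 1.05321516e-01 1.40329521e+00 2.02142894e-04
 1.63257594e+00 4.96451567e-01]
[0.4031679  0.31594059 0.52105817] [-0.06689302 -0.26607322 -0.96162902]
(18.5, -59, 129.7) [438. 175.]
(18.5, 59, 129.7) [433. 295.]
(-75, -56, 9) [502. 178.]
(-75, 56, 9) [495. 267.]
(75, -56, 42) [380. 177.]
(75, 56, 42) [380. 272.]
[385.78382468 399.79476343]
```

View pics/w5.png

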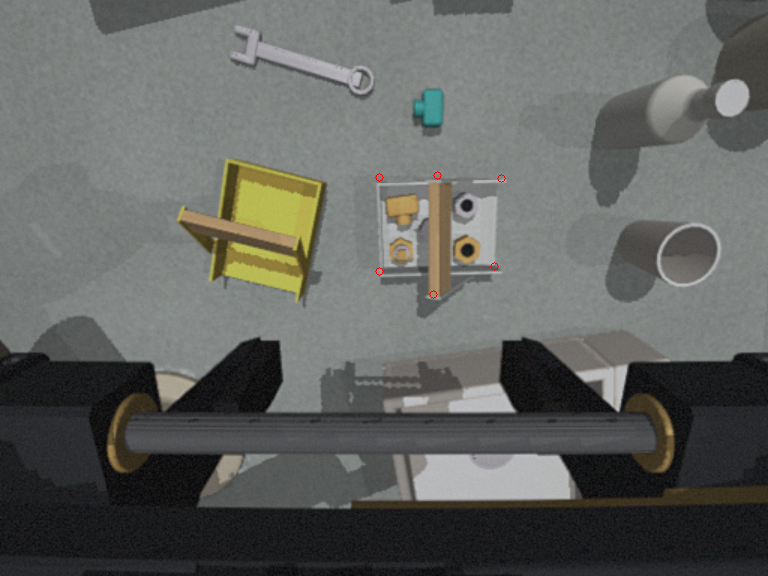

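Emit:
{"api": "servo_tool", "payload": {"commands": [{"dx":0,"dy":-50,"dz":0,"wx":0,"wy":0,"wz":0,"jaw":1},{"dx":0,"dy":-100,"dz":0,"wx":0,"wy":0,"wz":0,"jaw":1},{"dx":0,"dy":-120,"dz":0,"wx":0,"wy":0,"wz":0,"jaw":1},{"dx":0,"dy":-120,"dz":0,"wx":0,"wy":0,"wz":0,"jaw":1},{"dx":0,"dy":-120,"dz":0,"wx":0,"wy":0,"wz":0,"jaw":1}]}}

```text
time: 8.68
position: [0.3908, 0.1238, 0.3542]
eef_rot: [-2.427, -1.995, -0.0]
contact_force: [1.7, 0.4, 0.2]
width: 1.001
```

```bash
cat > wt.py <<'E'
from h import *
import pickle
np.set_printoptions(precision=4,suppress=True)
A=pickle.load(open("w5.pkl","rb"));B=ctrl.read_camera("wrist");pickle.dump(B,open("w6.pkl","wb"))
def comps(c,lo,hi,amin=60):
    h=cv2.cvtColor(c["image"],cv2.COLOR_BGR2HSV);m=cv2.inRange(h,lo,hi)
    k,l,s,q=cv2.connectedComponentsWithStats(m)
    return [(s[i],q[i],l==i) for i in range(1,k) if s[i,4]>amin and s[i,1]<230]
def bar(c):
    X=[x for x in comps(c,(5,90,60),(20,210,255)) if x[0][0]>230 and x[0][0]<330 and x[0][3]>55]
    m=X[0][2];p=np.argwhere(m)[:,::-1].astype(np.float32)
    r=cv2.minAreaRect(p);print(X[0][0],r);b=cv2.boxPoints(r);b=b[np.argsort(b[:,1])]
    return b[:2].mean(0),b[2:].mean(0)
a,b=bar(A),bar(B)
for i in(0,1):print("bar end",tri(A,a[i],B,b[i]))
def one(c,lo,hi,f):
    X=[x for x in comps(c,lo,hi,40) if f(x)];return max(X,key=lambda x:x[0][4])[1]
t=[one(c,(80,120,40),(95,255,255),lambda x:True) for c in(A,B)]
print("turq tee",tri(A,t[0],B,t[1]))
D=pickle.load(open("d4.pkl","rb"));u=[one(D[n],(80,120,60),(95,255,255),lambda x:True) for n in("scene","side")]
print(u,"fixed cams turq",tri(D["scene"],u[0],D["side"],u[1]))
print(ctrl.read_state()["position"])
E
python3 wt.py
```

```text
[286 122  14  75 982] ((292.5, 159.0), (74.0, 13.0), 90.0)
[ 270   29   17   89 1291] ((278.0, 73.0), (88.0, 16.0), 90.0)
bar end (array([0.448 , 0.2991, 0.1273]), np.float64(0.0015937078465330478))
bar end (array([0.4297, 0.1887, 0.1233]), np.float64(0.0007874771143644715))
turq tee (array([ 0.4697,  0.3898, -0.0518]), np.float64(0.0017622307413176367))Traceback (most recent call last):
  File "wt.py", line 20, in <module>
    D=pickle.load(open("d4.pkl","rb"));u=[one(D[n],(80,120,60),(95,255,255),lambda x:True) for n in("scene","side")]
                                          ~~~^^^^^^^^^^^^^^^^^^^^^^^^^^^^^^^^^^^^^^^^^^^^^
  File "wt.py", line 17, in one
    X=[x for x in comps(c,lo,hi,40) if f(x)];return max(X,key=lambda x:x[0][4])[1]
                                                    ~~~^^^^^^^^^^^^^^^^^^^^^^^^
ValueError: max() iterable argument is empty
```

```bash
python3 - <<'E'
from h import *
import pickle
np.set_printoptions(precision=3,suppress=True)
A=pickle.load(open("w5.pkl","rb"));p=np.array([.3899,.2448,.3543])
from scipy.spatial.transform import Rotation as R
m=R.from_rotvec([-2.4235,-1.999,-.0007]).as_matrix();print(m)
for dz in(-.014,-.004,.006,.016,.026):
    print(dz,[(proj(A,p+[0,0,dz]+s*m[:,1]+t*m[:,0])*1.5).round(0) for s in(-.044,.044) for t in(0,.009)])
w=pickle.load(open("w2.pkl","rb"));p=np.array([.5656,-.1912,.2321])
m=R.from_rotvec([-3.0996,-.5111,-.0003]).as_matrix()
for dz in(-.014,-.004,.006,.016,.026):print(dz,[proj(w,p+[0,0,dz]+t*m[:,0])*400/512+[400,0] for t in (-.009,0,.009)])
E
```

```text
[[ 0.19   0.982  0.   ]
 [ 0.982 -0.19   0.   ]
 [ 0.     0.    -1.   ]]
-0.014 [array([300., 329.]), array([299., 312.]), array([482., 329.]), array([483., 312.])]
-0.004 [array([296., 337.]), array([294., 319.]), array([487., 337.]), array([488., 319.])]
0.006 [array([291., 346.]), array([289., 327.]), array([492., 346.]), array([493., 327.])]
0.016 [array([285., 356.]), array([283., 336.]), array([498., 356.]), array([499., 336.])]
0.026 [array([278., 368.]), array([276., 346.]), array([504., 368.]), array([506., 346.])]
-0.014 [array([603.991, 179.951]), array([604.001, 171.033]), array([604.012, 161.874])]
-0.004 [array([604.025, 184.548]), array([604.037, 175.231]), array([604.049, 165.648])]
0.006 [array([604.063, 189.64 ]), array([604.076, 179.889]), array([604.089, 169.842])]
0.016 [array([604.105, 195.312]), array([604.12 , 185.087]), array([604.134, 174.532])]
0.026 [array([604.152, 201.668]), array([604.169, 190.924]), array([604.185, 179.809])]
```

Emit:
{"api": "servo_tool", "payload": {"commands": [{"dx":-5,"dy":40,"dz":0,"wx":-0.033,"wy":-0.17,"wz":0,"jaw":1},{"dx":-12,"dy":85,"dz":-20,"wx":-0.066,"wy":-0.34,"wz":0,"jaw":1},{"dx":-20,"dy":125,"dz":-60,"wx":-0.0995,"wy":-0.514,"wz":0,"jaw":1},{"dx":-23,"dy":136,"dz":-101,"wx":-0.0995,"wy":-0.514,"wz":0,"jaw":1},{"dx":-23,"dy":136,"dz":-101,"wx":-0.0995,"wy":-0.514,"wz":0,"jaw":1},{"dx":-23,"dy":136,"dz":-101,"wx":-0.0995,"wy":-0.514,"wz":0,"jaw":1}]}}

```text
time: 9.48
position: [0.3685, 0.2599, 0.2552]
eef_rot: [2.086, 1.715, 0.464]
contact_force: [-0.2, -0.2, 0.1]
width: 1.002
```

```bash
cat > chk.py <<'E'
from h import *
import pickle,sys
np.set_printoptions(precision=4,suppress=True)
from scipy.spatial.transform import Rotation as R
s=ctrl.read_state();m=R.from_rotvec(s["eef_rot"]).as_matrix();p=s["position"]
w=ctrl.read_camera("wrist")
print(s["time"],p,"\n",m,s["joint_pos"])
G=p-.041*m[:,2]
C=np.array([.445,.2455,.115])
print("to go along tool axes (mm):",m.T@(C-G)*1000)
im=cv2.resize(w["image"],(768,576))
for X,c in((C+.017*np.array([-.49,.095,.866]),(0,0,255)),(G,(255,0,255)),(p-.022*m[:,2],(0,255,0)),(p-.022*m[:,2]+.044*m[:,1],(0,255,0)),(p-.022*m[:,2]-.044*m[:,1],(0,255,0))):
    q=proj(w,X)*1.5;cv2.circle(im,tuple(int(v) for v in q),4,c,1)
cv2.imwrite(sys.argv[1],im)
E
python3 chk.py pics/w7.png
```

```text
9.475 [0.3685 0.2599 0.2552] 
 [[ 0.1927  0.8489  0.4922]
 [ 0.9813 -0.1681 -0.0943]
 [ 0.0027  0.5012 -0.8653]] [ 0.5603 -0.0411  1.9035 -0.441   0.9271  0.9595]
to go along tool axes (mm): [  0.2188  -2.896  201.332 ]
```

View pics/w7.png

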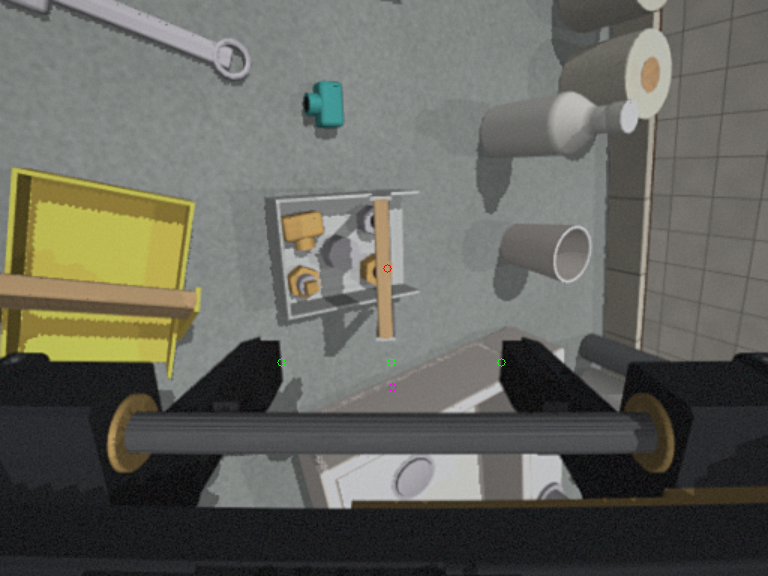

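Emit:
{"api": "servo_tool", "payload": {"commands": [{"dx":22,"dy":-4,"dz":-42,"wx":0,"wy":0,"wz":0,"jaw":1},{"dx":44,"dy":-8,"dz":-82,"wx":0,"wy":0,"wz":0,"jaw":1},{"dx":63,"dy":-12,"dz":-115,"wx":0,"wy":0,"wz":0,"jaw":1},{"dx":74,"dy":-14,"dz":-135,"wx":0,"wy":0,"wz":0,"jaw":1},{"dx":85,"dy":-16,"dz":-155,"wx":0,"wy":0,"wz":0,"jaw":1},{"dx":92,"dy":-17.5,"dz":-167,"wx":0,"wy":0,"wz":0,"jaw":1},{"dx":96.5,"dy":-18.5,"dz":-175.5,"wx":0,"wy":0,"wz":0,"jaw":1},{"dx":96.5,"dy":-18.5,"dz":-175.5,"wx":0,"wy":0,"wz":0,"jaw":1}]}}

```text
time: 10.52
position: [0.4644, 0.2411, 0.078]
eef_rot: [2.086, 1.715, 0.461]
contact_force: [-0.3, 0.9, 0.5]
width: 0.997
```

```bash
python3 chk.py pics/w8.png
```

```text
10.525 [0.4644 0.2411 0.078 ] 
 [[ 0.193   0.8495  0.491 ]
 [ 0.9812 -0.1678 -0.0954]
 [ 0.0013  0.5001 -0.8659]] [ 0.4001  0.3474  1.9861 -0.6884  0.4549  1.1663]
to go along tool axes (mm): [ 0.6656  1.295  -1.0008]
```

View pics/w8.png

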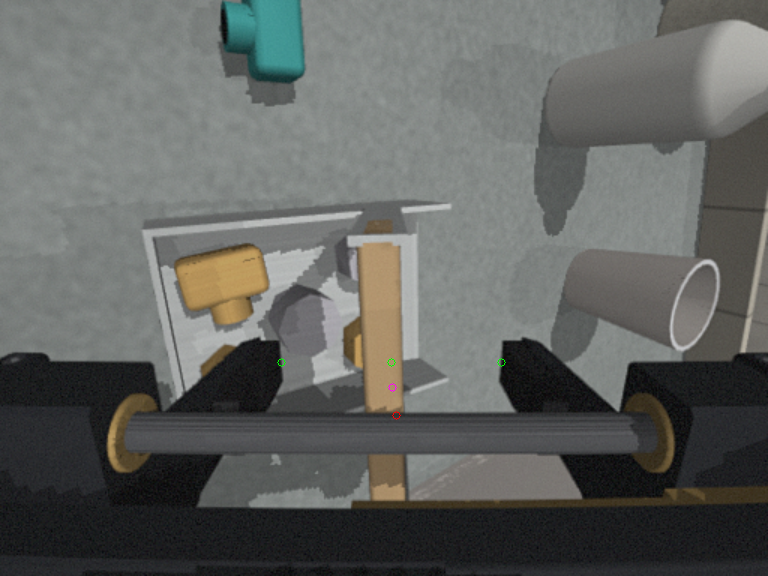

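```bash
python3 - <<'E'
from h import *
w=ctrl.read_camera("wrist")
for z in(.12,.13,.14):print(z,onz(w,380/1.5,240/1.5,z),onz(w,359/1.5,262/1.5,z),onz(w,401/1.5,260/1.5,z))
o,d=ray(w,256,192);print(o,d)
E
```

```text
0.12 [0.44682532 0.29943628 0.12      ] [0.43886257 0.29505248 0.12      ] [0.4526681  0.29140689 0.12      ]
0.13 [0.44183158 0.30225402 0.13      ] [0.43464424 0.29829711 0.13      ] [0.4471054  0.29500652 0.13      ]
0.14 [0.43683785 0.30507176 0.14      ] [0.4304259  0.30154174 0.14      ] [0.4415427  0.29860616 0.14      ]
[0.39554369 0.32837221 0.22269192] [ 0.4065039  -0.35793448 -0.84061732]
```

Emit:
{"api": "servo_tool", "payload": {"commands": [{"dx":-2,"dy":0,"dz":-1,"wx":0,"wy":0,"wz":0,"jaw":0.5},{"dx":-2,"dy":0,"dz":-1,"wx":0,"wy":0,"wz":0,"jaw":0},{"dx":-2,"dy":0,"dz":-1,"wx":0,"wy":0,"wz":0,"jaw":0},{"dx":-2,"dy":0,"dz":-1,"wx":0,"wy":0,"wz":0,"jaw":0},{"dx":-2,"dy":0,"dz":-1,"wx":0,"wy":0,"wz":0,"jaw":0},{"dx":-2,"dy":0,"dz":-1,"wx":0,"wy":0,"wz":0,"jaw":0}], "newtons": 45}}

```text
time: 11.38
position: [0.462, 0.2413, 0.0768]
eef_rot: [2.086, 1.716, 0.461]
contact_force: [-0.5, -0.3, -0.7]
width: 0.345
```

Emit:
{"api": "servo_tool", "payload": {"commands": [{"dx":0,"dy":0,"dz":0,"wx":0,"wy":0,"wz":0,"jaw":0},{"dx":0,"dy":0,"dz":0,"wx":0,"wy":0,"wz":0,"jaw":0},{"dx":0,"dy":0,"dz":0,"wx":0,"wy":0,"wz":0,"jaw":0},{"dx":0,"dy":0,"dz":0,"wx":0,"wy":0,"wz":0,"jaw":0}]}}

```text
time: 11.88
position: [0.4624, 0.2415, 0.0772]
eef_rot: [2.085, 1.716, 0.463]
contact_force: [3.2, 0.5, 1.5]
width: 0.129
```

Emit:
{"api": "servo_tool", "payload": {"commands": [{"dx":0,"dy":0,"dz":10,"wx":0,"wy":0,"wz":0,"jaw":0},{"dx":0,"dy":0,"dz":25,"wx":0,"wy":0,"wz":0,"jaw":0},{"dx":0,"dy":0,"dz":40,"wx":0,"wy":0,"wz":0,"jaw":0},{"dx":0,"dy":0,"dz":40,"wx":0,"wy":0,"wz":0,"jaw":0}]}}

```text
time: 12.38
position: [0.4615, 0.2411, 0.1166]
eef_rot: [2.087, 1.716, 0.46]
contact_force: [-0.1, 0.5, -6.1]
width: 0.129
```

```bash
python3 - <<'E'
from h import *
import pickle
D={n:ctrl.read_camera(n) for n in("scene","side")};pickle.dump(D,open("d9.pkl","wb"))
s=ctrl.read_state();print(s["contact_force"],s["width"])
a=D["scene"]["image"][170:290,150:350];b=D["side"]["image"][95:320,170:330]
im=np.zeros((450,920,3),np.uint8);im[:360,:600]=cv2.resize(a,(600,360),interpolation=2);im[:450,600:]=cv2.resize(b,(320,450),interpolation=2)
cv2.imwrite("pics/lift.png",cv2.resize(im,(800,391)))
E
```

```text
[-0.50300655  0.66802186 -5.27899942] 0.1289658033300882
```

Emit:
{"api": "servo_tool", "payload": {"commands": [{"dx":0,"dy":0,"dz":30,"wx":0,"wy":0,"wz":0,"jaw":0},{"dx":0,"dy":0,"dz":65,"wx":0,"wy":0,"wz":0,"jaw":0},{"dx":0,"dy":0,"dz":95,"wx":0,"wy":0,"wz":0,"jaw":0},{"dx":0,"dy":-12,"dz":104,"wx":0,"wy":0,"wz":0,"jaw":0},{"dx":-2,"dy":-35,"dz":104,"wx":0,"wy":0,"wz":0.01,"jaw":0},{"dx":-5,"dy":-65,"dz":104,"wx":0,"wy":0,"wz":0.03,"jaw":0},{"dx":-9,"dy":-100,"dz":104,"wx":0,"wy":0,"wz":0.05,"jaw":0},{"dx":-13,"dy":-137,"dz":104,"wx":0,"wy":0,"wz":0.07,"jaw":0}]}}

```text
time: 13.48
position: [0.448, 0.1033, 0.2194]
eef_rot: [2.032, 1.796, 0.479]
contact_force: [-0.5, 0.9, -4.6]
width: 0.13
```

Emit:
{"api": "servo_tool", "payload": {"commands": [{"dx":-3,"dy":-37,"dz":0,"wx":0,"wy":0,"wz":0.02,"jaw":0},{"dx":-6,"dy":-74,"dz":0,"wx":0,"wy":0,"wz":0.04,"jaw":0},{"dx":-9,"dy":-110,"dz":0,"wx":0,"wy":0,"wz":0.055,"jaw":0},{"dx":-11,"dy":-140,"dz":0,"wx":0,"wy":0,"wz":0.065,"jaw":0},{"dx":-13,"dy":-160,"dz":0,"wx":0,"wy":0,"wz":0.07,"jaw":0},{"dx":-13,"dy":-170,"dz":0,"wx":0,"wy":0,"wz":0.07,"jaw":0},{"dx":-13,"dy":-170,"dz":0,"wx":0,"wy":0,"wz":0.07,"jaw":0},{"dx":-13,"dy":-170,"dz":0,"wx":0,"wy":0,"wz":0.07,"jaw":0}]}}

```text
time: 14.48
position: [0.4356, -0.0652, 0.2201]
eef_rot: [1.975, 1.871, 0.502]
contact_force: [0.3, -0.0, -5.4]
width: 0.131
```

```bash
cat > lip.py <<'E'
from h import *
import pickle
np.set_printoptions(precision=4,suppress=True)
from scipy.spatial.transform import Rotation as R
s=ctrl.read_state();m=R.from_rotvec(s["eef_rot"]).as_matrix();p=s["position"]
tx=-.866*m[:,1]-.5*m[:,2];tz=.5*m[:,1]-.866*m[:,2]
lip=p+.0206*m[:,1]+.0933*m[:,2];org=lip+.075*tx-.009*tz
print(s["time"],"tcp",p,"rot",s["eef_rot"],"q",s["joint_pos"],"F",s["contact_force"],s["width"])
print("lip",lip,"org",org,"tip deg",np.degrees(np.arccos(tz[2])),"fwd",-tx)
E
python3 lip.py
```

```text
14.475 tcp [ 0.4356 -0.0652  0.2201] rot [1.9746 1.871  0.5018] q [-0.5799 -0.1645  2.107   0.3692  0.7732 -0.7361] F [ 0.2636 -0.0016 -5.3801] 0.1313983538695105
lip [ 0.4999 -0.0685  0.1495] org [ 0.425  -0.0645  0.1407] tip deg 0.4071140895037159 fwd [ 0.9986 -0.0533 -0.0016]
```

```bash
python3 - <<'E'
import numpy as np
def rel(p):
    a=np.radians(30-p);return 20.6*np.array([np.cos(a),np.sin(a)])+93.3*np.array([np.sin(a),-np.cos(a)])
for p in range(0,91,5):
    k=min(p/40,1);d=np.array([-50*k,-35*k])+rel(0)-rel(p)
    print(p,"dx %.0f dy %.0f dz %.0f wx %.3f wy %.3f"%(d[0],-.05*d[0],d[1],.0533*np.radians(p),.9986*np.radians(p)))
E
```

```text
0 dx 0 dy -0 dz 0 wx 0.000 wy 0.000
5 dx 0 dy -0 dz 1 wx 0.005 wy 0.087
10 dx 1 dy -0 dz 1 wx 0.009 wy 0.174
15 dx 2 dy -0 dz 1 wx 0.014 wy 0.261
20 dx 3 dy -0 dz 0 wx 0.019 wy 0.349
25 dx 5 dy -0 dz -1 wx 0.023 wy 0.436
30 dx 6 dy -0 dz -3 wx 0.028 wy 0.523
35 dx 8 dy -0 dz -6 wx 0.033 wy 0.610
40 dx 10 dy -1 dz -10 wx 0.037 wy 0.697
45 dx 19 dy -1 dz -10 wx 0.042 wy 0.784
50 dx 27 dy -1 dz -11 wx 0.047 wy 0.871
55 dx 35 dy -2 dz -12 wx 0.051 wy 0.959
60 dx 43 dy -2 dz -14 wx 0.056 wy 1.046
65 dx 51 dy -3 dz -17 wx 0.060 wy 1.133
70 dx 59 dy -3 dz -21 wx 0.065 wy 1.220
75 dx 66 dy -3 dz -25 wx 0.070 wy 1.307
80 dx 73 dy -4 dz -30 wx 0.074 wy 1.394
85 dx 79 dy -4 dz -35 wx 0.079 wy 1.481
90 dx 85 dy -4 dz -41 wx 0.084 wy 1.569
```

Emit:
{"api": "servo_tool", "payload": {"commands": [{"dx":0,"dy":0,"dz":1,"wx":0.005,"wy":0.087,"wz":0,"jaw":0},{"dx":1,"dy":0,"dz":1,"wx":0.009,"wy":0.174,"wz":0,"jaw":0},{"dx":2,"dy":0,"dz":1,"wx":0.014,"wy":0.261,"wz":0,"jaw":0},{"dx":3,"dy":0,"dz":0,"wx":0.019,"wy":0.349,"wz":0,"jaw":0},{"dx":5,"dy":0,"dz":-1,"wx":0.023,"wy":0.436,"wz":0,"jaw":0},{"dx":6,"dy":0,"dz":-3,"wx":0.028,"wy":0.523,"wz":0,"jaw":0},{"dx":8,"dy":0,"dz":-6,"wx":0.033,"wy":0.61,"wz":0,"jaw":0},{"dx":10,"dy":-1,"dz":-10,"wx":0.037,"wy":0.697,"wz":0,"jaw":0}]}}

```text
time: 15.48
position: [0.4466, -0.0661, 0.2107]
eef_rot: [-2.184, -2.07, 0.182]
contact_force: [-0.7, -0.4, -5.8]
width: 0.132
```

```bash
python3 lip.py
```

```text
15.475 tcp [ 0.4466 -0.0661  0.2107] rot [-2.1835 -2.0697  0.1824] q [-0.3737  0.2632  1.5929 -0.0555  1.4527 -0.309 ] F [-0.7347 -0.4224 -5.813 ] 0.13184479975918761
lip [ 0.4506 -0.0663  0.1152] org [ 0.3875 -0.0629  0.1566] tip deg 40.07356038243433 fwd [ 0.7641 -0.0409 -0.6437]
```

Emit:
{"api": "servo_tool", "payload": {"commands": [{"dx":9,"dy":0,"dz":0,"wx":0.005,"wy":0.087,"wz":0,"jaw":0},{"dx":17,"dy":0,"dz":-1,"wx":0.01,"wy":0.174,"wz":0,"jaw":0},{"dx":25,"dy":-1,"dz":-2,"wx":0.014,"wy":0.262,"wz":0,"jaw":0},{"dx":33,"dy":-1,"dz":-4,"wx":0.019,"wy":0.349,"wz":0,"jaw":0},{"dx":41,"dy":-2,"dz":-7,"wx":0.023,"wy":0.436,"wz":0,"jaw":0},{"dx":41,"dy":-2,"dz":-7,"wx":0.023,"wy":0.436,"wz":0,"jaw":0},{"dx":41,"dy":-2,"dz":-7,"wx":0.023,"wy":0.436,"wz":0,"jaw":0}]}}

```text
time: 16.35
position: [0.4871, -0.0684, 0.2041]
eef_rot: [-1.918, -1.817, 0.571]
contact_force: [0.5, -0.5, -2.8]
width: 0.129
```

```bash
python3 lip.py
```

```text
16.35 tcp [ 0.4871 -0.0684  0.2041] rot [-1.9185 -1.8174  0.571 ] q [-0.3002  0.6274  1.1812 -0.1494  1.9233 -0.255 ] F [ 0.4931 -0.4691 -2.8309] 0.1288321285066378
lip [ 0.4507 -0.0665  0.1158] org [ 0.4108 -0.0643  0.1798] tip deg 64.85673281678238 fwd [ 0.4242 -0.0234 -0.9052]
```

Emit:
{"api": "servo_tool", "payload": {"commands": [{"dx":8,"dy":0,"dz":-4,"wx":0.005,"wy":0.087,"wz":0,"jaw":0},{"dx":15,"dy":0,"dz":-8,"wx":0.009,"wy":0.174,"wz":0,"jaw":0},{"dx":22,"dy":-1,"dz":-13,"wx":0.014,"wy":0.262,"wz":0,"jaw":0},{"dx":22,"dy":-1,"dz":-5,"wx":0.014,"wy":0.262,"wz":0,"jaw":0},{"dx":22,"dy":-1,"dz":-15,"wx":0.014,"wy":0.262,"wz":0,"jaw":0},{"dx":22,"dy":-1,"dz":-5,"wx":0.014,"wy":0.262,"wz":0,"jaw":0},{"dx":22,"dy":-1,"dz":-15,"wx":0.014,"wy":0.262,"wz":0,"jaw":0},{"dx":22,"dy":-1,"dz":-15,"wx":0.014,"wy":0.262,"wz":0,"jaw":0}]}}

```text
time: 17.35
position: [0.5087, -0.0697, 0.1882]
eef_rot: [-1.74, -1.648, 0.77]
contact_force: [-0.1, -0.1, -2.1]
width: 0.131
```

```bash
python3 lip.py; cat > fit.py <<'E'
from h import *
import pickle,sys
D={n:ctrl.read_camera(n) for n in("scene","side")};pickle.dump(D,open("d10.pkl","wb"))
for n in D:
    c=D[n];im=c["image"];hsv=cv2.cvtColor(im,cv2.COLOR_BGR2HSV)
    # bowl interior polygon at floor z
    B=lambda x,y,z:proj(c,[.479+x*.9987+y*.05,-.1015-x*.05+y*.9987,z])
    poly=np.array([B(sx*.122,sy*.142,.016) for sx,sy in((1,1),(1,-1),(-1,-1),(-1,1))],np.int32)
    M=np.zeros(im.shape[:2],np.uint8);cv2.fillPoly(M,[poly],255)
    for nm,m in(("brass",cv2.inRange(hsv,(8,110,70),(25,255,255))&M),("dark",cv2.inRange(hsv,(0,0,0),(180,255,155))&M)):
        k,l,s,q=cv2.connectedComponentsWithStats(m)
        print(n,nm,[(tuple(q[i].round(0).astype(int)),s[i,2:5].tolist(),onz(c,*q[i],.025).round(3)[:2].tolist()) for i in range(1,k) if s[i,4]>25])
E
python3 fit.py
```

```text
17.35 tcp [ 0.5087 -0.0697  0.1882] rot [-1.7399 -1.6475  0.7699] q [-0.275   0.8566  0.9421 -0.2083  2.1946 -0.2656] F [-0.0918 -0.0742 -2.1316] 0.13146996287870646
lip [ 0.4505 -0.0665  0.1126] org [ 0.4287 -0.0653  0.1849] tip deg 80.08808238974639 fwd [ 0.1719 -0.0095 -0.9851]
scene brass [((np.int64(251), np.int64(226)), [8, 12, 77], [0.446, -0.014])]
scene dark [((np.int64(207), np.int64(229)), [78, 48, 1836], [0.478, -0.164]), ((np.int64(260), np.int64(227)), [13, 28, 216], [0.449, 0.02]), ((np.int64(249), np.int64(229)), [12, 10, 65], [0.467, -0.019]), ((np.int64(242), np.int64(246)), [21, 17, 280], [0.557, -0.029])]
side brass [((np.int64(244), np.int64(154)), [8, 7, 36], [0.582, -0.228]), ((np.int64(246), np.int64(176)), [7, 8, 46], [0.546, -0.119]), ((np.int64(264), np.int64(201)), [11, 7, 50], [0.459, -0.025])]
side dark [((np.int64(268), np.int64(174)), [83, 57, 2114], [0.47, -0.147]), ((np.int64(240), np.int64(196)), [9, 8, 54], [0.544, -0.028]), ((np.int64(254), np.int64(212)), [74, 25, 710], [0.481, 0.027]), ((np.int64(265), np.int64(203)), [14, 5, 30], [0.453, -0.016])]
```

Emit:
{"api": "servo_tool", "payload": {"commands": [{"dx":-14,"dy":1,"dz":20,"wx":-0.009,"wy":-0.174,"wz":0,"jaw":0},{"dx":-30,"dy":1,"dz":28,"wx":-0.019,"wy":-0.349,"wz":0,"jaw":0},{"dx":-46,"dy":2,"dz":32,"wx":-0.028,"wy":-0.523,"wz":0,"jaw":0},{"dx":-62,"dy":3,"dz":34,"wx":-0.037,"wy":-0.697,"wz":0,"jaw":0},{"dx":-66,"dy":3,"dz":40,"wx":-0.046,"wy":-0.871,"wz":0,"jaw":0},{"dx":-69,"dy":4,"dz":45,"wx":-0.056,"wy":-1.046,"wz":0,"jaw":0},{"dx":-71,"dy":4,"dz":45,"wx":-0.065,"wy":-1.22,"wz":0,"jaw":0},{"dx":-72,"dy":4,"dz":45,"wx":-0.074,"wy":-1.394,"wz":0,"jaw":0}]}}

```text
time: 18.45
position: [0.4365, -0.0655, 0.2343]
eef_rot: [1.97, 1.867, 0.505]
contact_force: [0.7, 1.0, -1.8]
width: 0.129
```

Emit:
{"api": "servo_tool", "payload": {"commands": [{"dx":3,"dy":40,"dz":0,"wx":0,"wy":0,"wz":-0.02,"jaw":0},{"dx":6,"dy":85,"dz":0,"wx":0,"wy":0,"wz":-0.04,"jaw":0},{"dx":9,"dy":130,"dz":0,"wx":0,"wy":0,"wz":-0.06,"jaw":0},{"dx":13,"dy":180,"dz":0,"wx":0,"wy":0,"wz":-0.08,"jaw":0},{"dx":17,"dy":230,"dz":0,"wx":0,"wy":0,"wz":-0.1,"jaw":0},{"dx":21,"dy":275,"dz":0,"wx":0,"wy":0,"wz":-0.12,"jaw":0},{"dx":25,"dy":307,"dz":0,"wx":0,"wy":0,"wz":-0.14,"jaw":0},{"dx":25,"dy":307,"dz":0,"wx":0,"wy":0,"wz":-0.14,"jaw":0}]}}

```text
time: 19.45
position: [0.4615, 0.2428, 0.2333]
eef_rot: [2.085, 1.72, 0.459]
contact_force: [-0.0, -1.2, -2.6]
width: 0.127
```

```bash
python3 lip.py; python3 fit.py
```

```text
19.45 tcp [0.4615 0.2428 0.2333] rot [2.0849 1.7202 0.4591] q [ 0.4057  0.1092  1.8055 -0.3913  0.8226  0.8061] F [-0.0305 -1.1576 -2.5922] 0.12708795543621876
lip [0.5246 0.2307 0.1627] org [0.451  0.2449 0.1539] tip deg 0.40453439117175555 fwd [ 0.9818 -0.1899 -0.0024]
scene brass [((np.int64(251), np.int64(226)), [8, 12, 72], [0.447, -0.014])]
scene dark [((np.int64(260), np.int64(227)), [13, 28, 214], [0.449, 0.02]), ((np.int64(187), np.int64(235)), [18, 36, 320], [0.518, -0.226]), ((np.int64(249), np.int64(229)), [12, 10, 61], [0.467, -0.019]), ((np.int64(226), np.int64(235)), [17, 8, 64], [0.506, -0.093]), ((np.int64(242), np.int64(246)), [21, 17, 282], [0.557, -0.029])]
side brass [((np.int64(246), np.int64(176)), [7, 7, 41], [0.547, -0.121]), ((np.int64(257), np.int64(201)), [8, 8, 35], [0.482, -0.019])]
side dark [((np.int64(236), np.int64(170)), [37, 45, 191], [0.587, -0.142]), ((np.int64(264), np.int64(197)), [81, 67, 2438], [0.463, -0.042])]
```

Emit:
{"api": "servo_tool", "payload": {"commands": [{"dx":0,"dy":-1,"dz":-40,"wx":0,"wy":0,"wz":0,"jaw":0},{"dx":0,"dy":-1,"dz":-85,"wx":0,"wy":0,"wz":0,"jaw":0},{"dx":0,"dy":-1,"dz":-120,"wx":0,"wy":0,"wz":0,"jaw":0},{"dx":0,"dy":-1,"dz":-140,"wx":0,"wy":0,"wz":0,"jaw":0},{"dx":0,"dy":-1,"dz":-150,"wx":0,"wy":0,"wz":0,"jaw":0},{"dx":0,"dy":-1,"dz":-154,"wx":0,"wy":0,"wz":0,"jaw":0},{"dx":0,"dy":-1,"dz":-154,"wx":0,"wy":0,"wz":0,"jaw":0}]}}

```text
time: 20.42
position: [0.4623, 0.2401, 0.0804]
eef_rot: [2.086, 1.716, 0.461]
contact_force: [-0.1, 1.1, -1.6]
width: 0.129
```

Emit:
{"api": "servo_tool", "payload": {"commands": [{"dx":0,"dy":0,"dz":-1.5,"wx":0,"wy":0,"wz":0,"jaw":0},{"dx":0,"dy":0,"dz":-2,"wx":0,"wy":0,"wz":0,"jaw":0},{"dx":0,"dy":0,"dz":-2,"wx":0,"wy":0,"wz":0,"jaw":0}]}}

```text
time: 20.8
position: [0.462, 0.2403, 0.078]
eef_rot: [2.086, 1.716, 0.461]
contact_force: [-0.7, 0.1, -3.0]
width: 0.131
```

Emit:
{"api": "servo_tool", "payload": {"commands": [{"dx":0,"dy":0,"dz":-1,"wx":0,"wy":0,"wz":0,"jaw":0},{"dx":0,"dy":0,"dz":-2,"wx":0,"wy":0,"wz":0,"jaw":0},{"dx":0,"dy":0,"dz":-2,"wx":0,"wy":0,"wz":0,"jaw":0}]}}

```text
time: 21.18
position: [0.4626, 0.2411, 0.0772]
eef_rot: [2.085, 1.716, 0.465]
contact_force: [-6.3, 2.0, 10.8]
width: 0.13
```

Emit:
{"api": "servo_tool", "payload": {"commands": [{"dx":0,"dy":0,"dz":0.8,"wx":0,"wy":0,"wz":0,"jaw":0.13},{"dx":0,"dy":0,"dz":0.8,"wx":0,"wy":0,"wz":0,"jaw":0.3},{"dx":0,"dy":0,"dz":0.8,"wx":0,"wy":0,"wz":0,"jaw":0.6},{"dx":0,"dy":0,"dz":0.8,"wx":0,"wy":0,"wz":0,"jaw":0.9},{"dx":0,"dy":0,"dz":0.8,"wx":0,"wy":0,"wz":0,"jaw":0.9},{"dx":0,"dy":0,"dz":0.8,"wx":0,"wy":0,"wz":0,"jaw":0.9},{"dx":0,"dy":0,"dz":0.8,"wx":0,"wy":0,"wz":0,"jaw":0.9},{"dx":0,"dy":0,"dz":0.8,"wx":0,"wy":0,"wz":0,"jaw":0.9}]}}

```text
time: 22.18
position: [0.462, 0.2403, 0.0766]
eef_rot: [2.087, 1.716, 0.461]
contact_force: [-0.2, -1.0, -0.4]
width: 0.89
```

Emit:
{"api": "servo_tool", "payload": {"commands": [{"dx":-10,"dy":2,"dz":17,"wx":0,"wy":0,"wz":0,"jaw":0.9},{"dx":-25,"dy":5,"dz":43,"wx":0,"wy":0,"wz":0,"jaw":0.9},{"dx":-45,"dy":9,"dz":79,"wx":0,"wy":0,"wz":0,"jaw":0.9},{"dx":-65,"dy":12,"dz":114,"wx":0,"wy":0,"wz":0,"jaw":0.9},{"dx":-85,"dy":16,"dz":150,"wx":0,"wy":0,"wz":0,"jaw":0.9},{"dx":-95,"dy":18,"dz":180,"wx":0.033,"wy":0.17,"wz":0,"jaw":0.9},{"dx":-95,"dy":18,"dz":220,"wx":0.066,"wy":0.34,"wz":0,"jaw":0.9},{"dx":-95,"dy":18,"dz":260,"wx":0.0995,"wy":0.514,"wz":0,"jaw":0.9}]}}

```text
time: 23.18
position: [0.3665, 0.2585, 0.3388]
eef_rot: [-2.42, -1.995, 0.003]
contact_force: [0.9, 0.1, -1.1]
width: 0.9
```

Emit:
{"api": "servo_tool", "payload": {"commands": [{"dx":10,"dy":-50,"dz":10,"wx":0,"wy":0,"wz":0,"jaw":0.9},{"dx":20,"dy":-105,"dz":20,"wx":0,"wy":0,"wz":0,"jaw":0.9},{"dx":35,"dy":-160,"dz":30,"wx":0,"wy":0,"wz":0,"jaw":0.9},{"dx":45,"dy":-215,"dz":40,"wx":0,"wy":0,"wz":0,"jaw":0.9},{"dx":55,"dy":-260,"dz":40,"wx":0,"wy":0,"wz":0,"jaw":0.9},{"dx":60,"dy":-300,"dz":40,"wx":0,"wy":0,"wz":0,"jaw":0.9},{"dx":60,"dy":-340,"dz":40,"wx":0,"wy":0,"wz":0,"jaw":0.9},{"dx":60,"dy":-340,"dz":40,"wx":0,"wy":0,"wz":0,"jaw":0.9}]}}

```text
time: 24.18
position: [0.4269, -0.0835, 0.3762]
eef_rot: [-2.428, -1.991, 0.002]
contact_force: [-0.5, 0.3, -0.1]
width: 0.899
```

```bash
cat > fin.py <<'E'
from h import *
import pickle
s=ctrl.read_state();print(s["time"],s["position"],s["joint_pos"],s["width"])
w=ctrl.read_camera("wrist");pickle.dump(w,open("w11.pkl","wb"))
def show(c,n,lo,hi,zs,amin,f):
    m=cv2.inRange(cv2.cvtColor(c["image"],cv2.COLOR_BGR2HSV),lo,hi)
    k,l,st,q=cv2.connectedComponentsWithStats(m)
    for i in range(1,k):
        P=onz(c,*q[i],zs)
        if st[i,4]>amin and f(P):
            b=np.array([P[0]-.479,P[1]+.1015]);print(n,q[i].round(0),st[i,2:5],"world",P[:2].round(3),"basin",np.array([b[0]*.9987-b[1]*.05,b[0]*.05+b[1]*.9987]).round(3))
inb=lambda P:.33<P[0]<.7 and -.28<P[1]<.08
show(w,"brass",(8,110,60),(25,255,255),.025,60,inb)
show(w,"dark",(0,0,0),(180,70,175),.025,60,inb)
q=[proj(w,[.479+x*.9987+y*.05,-.1015-x*.05+y*.9987,.1]).round(0) for x,y in((.124,.144),(.124,-.144),(-.124,-.144),(-.124,.144))];print("bowl px",q)
E
python3 fin.py
```

```text
24.175 [ 0.4269008  -0.08348592  0.37615778] [-4.63445766e-01  4.63452519e-02  1.41237296e+00 -5.26469637e-04
  1.68476985e+00 -2.66041813e-01] 0.8989741679268249
brass [270. 115.] [ 21  12 247] world [ 0.459 -0.013] basin [-0.025  0.087]
brass [325. 161.] [ 18  17 224] world [ 0.547 -0.12 ] basin [ 0.069 -0.015]
brass [346. 208.] [16  8 85] world [ 0.579 -0.224] basin [ 0.106 -0.118]
dark [247. 188.] [   512    384 156519] world [ 0.386 -0.144] basin [-0.091 -0.047]
dark [318. 118.] [ 20  21 299] world [ 0.545 -0.037] basin [0.062 0.068]
dark [293. 156.] [  48   39 1181] world [ 0.488 -0.098] basin [0.008 0.004]
dark [319. 166.] [15 22 80] world [ 0.536 -0.127] basin [ 0.058 -0.023]
bowl px [array([363.,  62.]), array([370., 233.]), array([235., 251.]), array([203.,  87.])]
```

```bash
python3 lev.py; python3 - <<'E'
from h import *
import pickle
np.set_printoptions(precision=3,suppress=True)
D0=pickle.load(open("d0.pkl","rb"));D=pickle.load(open("d4.pkl","rb"))
def comp(c,box,lo,hi):
    x,y,w,h=box;m=cv2.inRange(cv2.cvtColor(c["image"][y:y+h,x:x+w],cv2.COLOR_BGR2HSV),lo,hi)
    k,l,s,q=cv2.connectedComponentsWithStats(m);i=1+np.argmax(s[1:,4])
    p=np.argwhere(l==i)[:,::-1].astype(np.float32);r=cv2.minAreaRect(p);return (q[i]+[x,y]).round(1),s[i,4],np.round(r[1],1),round(r[2],1)
for n,b in(("scene",(300,195,55,30)),("side",(235,232,40,50))):
    print(n,"bar d0",comp(D0[n],b,(8,60,90),(18,200,255)),"now",comp(D[n],b,(8,60,90),(18,200,255)))
# changed-pixel blobs elsewhere on the counter
for n in D:
    d=cv2.absdiff(cv2.GaussianBlur(D0[n]["image"],(5,5),0),cv2.GaussianBlur(D[n]["image"],(5,5),0)).max(2)
    k,l,s,q=cv2.connectedComponentsWithStats((d>30).astype(np.uint8))
    print(n,[(q[i].astype(int).tolist(),s[i,2:].tolist()) for i in range(1,k) if s[i,4]>20])
# tray interior brass left?
for n,b in(("side",(212,232,72,66)),):
    x,y,w,h=b
    for Q in(D0,D):print("tray brass px",cv2.countNonZero(cv2.inRange(cv2.cvtColor(Q[n]["image"][y:y+h,x:x+w],cv2.COLOR_BGR2HSV),(8,140,90),(25,255,255))))
E
```

```text
d0 (array([ -0.42424242, 211.10606061]), np.int64(7))
d2 (array([ -0.23737374, 170.83838384]), np.int64(9))
d3 (array([-2.57575758e-02,  1.21966667e+02]), np.int64(10))
d4 (array([ 0.10542636, 92.6753876 ]), np.int64(12))
0 -0.4077199636501344
0.2 -0.17758003230164368
0.4 0.010503979781536102
0.61 0.18802208216278238
scene bar d0 (array([326.3, 209.1]), np.int32(334), array([34.8,  9.9]), 9.0) now (array([326.1, 209.1]), np.int32(332), array([34. ,  9.7]), 9.5)
side bar d0 (array([249.2, 256.8]), np.int32(361), array([17., 42.]), 26.6) now (array([252.7, 254.5]), np.int32(248), array([ 7.2, 37.1]), 26.6)
scene [([256, 24], [142, 60, 3205]), ([307, 92], [99, 152, 4764]), ([207, 22], [14, 13, 92]), ([185, 32], [25, 16, 183]), ([133, 78], [68, 96, 2758]), ([229, 93], [48, 97, 1809]), ([273, 46], [15, 11, 86]), ([180, 58], [44, 27, 567]), ([209, 59], [17, 11, 84]), ([224, 67], [6, 5, 26]), ([242, 107], [12, 15, 81]), ([242, 127], [7, 14, 40]), ([100, 140], [16, 3, 37]), ([245, 151], [11, 6, 38]), ([204, 167], [48, 29, 830]), ([284, 157], [6, 10, 41]), ([157, 171], [50, 36, 1169]), ([266,
[... 487 characters left out ...]
 [110, 110, 5741]), ([241, 108], [12, 5, 42]), ([235, 117], [23, 7, 76]), ([314, 142], [37, 36, 648]), ([253, 136], [9, 5, 32]), ([284, 141], [11, 7, 36]), ([345, 156], [22, 32, 446]), ([244, 155], [9, 11, 69]), ([338, 202], [58, 65, 1797]), ([424, 170], [26, 12, 173]), ([248, 180], [16, 19, 161]), ([341, 186], [37, 23, 502]), ([456, 212], [32, 53, 363]), ([265, 189], [15, 7, 55]), ([240, 196], [9, 6, 46]), ([264, 200], [14, 10, 100]), ([428, 223], [27, 36, 427]), ([395, 223], [30, 17, 180]), ([375, 264], [58, 66, 2060]), ([415, 248], [9, 14, 74]), ([240, 260], [13, 14, 140]), ([414, 262], [10, 12, 55]), ([260, 277], [28, 29, 430]), ([233, 273], [8, 6, 39])]
tray brass px 166
tray brass px 0
```

```bash
python3 - <<'E'
from h import *
import pickle
np.set_printoptions(precision=1,suppress=True,linewidth=200)
D0=pickle.load(open("d0.pkl","rb"))["side"];c=pickle.load(open("d4.pkl","rb"))["side"]
d=(c["image"].astype(float)-D0["image"].astype(float));L=d[:,:,0]-d[:,:,1]+d[:,:,2]-d[:,:,1]
L+=0
g=d.mean(2)
print(g[106:126,228:254:2].astype(int))
for a in(.4,.5,.55,.61):
    l=.61-a
    print(a,[proj(c,[.6465-r*np.cos(l)*.9987,-.195+.05*r*np.cos(l),.225+r*np.sin(l)]) for r in(.04,.07,.097)])
E
```

```text
[[  6   5   3   5   5   4  -6 -16 -32 -35   0   1   7]
 [  6   8   5   7  -5  -3 -26 -44 -50 -46  -5   2   2]
 [ 12   6   0  -3 -12 -17 -52 -50 -61 -43   0   5   4]
 [ 11   4   0 -14 -20 -37 -49 -42 -30 -25   4   2   7]
 [ 10  -2  -7 -15 -26 -34 -26 -18  -4   1   2   3   4]
 [ -1  -5 -14 -10 -14  -3   4  10  11   6   6   2  10]
 [-18  -2  -1   4  10  20  17  17  13   4   8   3   3]
 [ -5  -4   8  23  30  24  24  10  17   4   4   6  10]
 [ 22  34  34  33  29  12   8   7   7   5  13   3   1]
 [ 62  59  55  35  27  16  12   8   9   5   9   2   7]
 [ 86  64  44  43  40  26  19  24  15  10  11   5   7]
 [ 70  56  38  43  42  45  38  36  26  21  18   8   8]
 [ 39  37  21  25  46  40  42  39  34  32  34  16   6]
 [  6   2  -3   4  24  28  43  39  45  41  33  19   4]
 [ -2  -7 -11 -10  -6   8  17  27  31  38  37   8   4]
 [ -3  -3   0  -6   0 -10  -9  -9  11  19  19   4   3]
 [  1   8   6   6   0   5  -1  -6 -12 -10   2   0   7]
 [  9  12   7   8   4   1   0  -1   2  -9  -8  -4   2]
 [  8  10   9   8   4   2  13   8   3   5   8   9   4]
 [  8   2   5   4   6   6   8   7  11   4   9  11   8]]
0.4 [array([232.9, 114.6]), array([241.4, 114.7]), array([249.1, 114.8])]
0.5 [array([233.2, 115.6]), array([241.7, 116.4]), array([249.5, 117.3])]
0.55 [array([233.2, 116.1]), array([241.8, 117.3]), array([249.7, 118.4])]
0.61 [array([233.3, 116.6]), array([241.9, 118.3]), array([249.7, 119.8])]
```

```bash
python3 -c "
from workcell import ctrl
print(ctrl.read_state()['contact_force'],ctrl.close_job())"
```

```text
the job is handed in; nothing more can be done
[-0.0647232  -0.12726024  0.520446  ] None
```

I pressed the lever to its hard stop (about 23 N) and took the tray by its handle. I tipped it to about 80° with the lip about 115 mm above the counter over the bowl. I then stood the empty tray back where it came from, let go, and handed the job in at about 24 s.

**Last checks**
- **Fittings:** I found three brass fittings and one chromed one inside the bowl. The fifth, a chromed one, I infer from an oversized dark patch touching the plug, because it did not show separately. The wrist force after pouring was that of an empty tray, and no brass was left showing in it.
- **Lever and plug:** the lever's end lies where a fully lowered lever (about 0.6 rad) should be. A cruder slope fit gave only about 0.5 rad; I judged it biased by the old lever position and background. I last checked the plug right after pressing, when the camera profiles showed it down.
- **Tray:** the handle bar is back at its starting place and angle in the scene view. In the side view its angle is the same, but its patch is smaller and about 4 px off, which I did not look into.
- **Bystanders:** no change showed at any of them in the before-and-after pictures, and nothing was touching the gripper.

**Disagreement with the stated data:** both the cameras and the lever contact put the fingertips about 20–25 mm behind the reported TCP, not 14 mm ahead of it. I set the grasp with that offset, and it held.

The picture viewer's limit ran out just after the lift, so everything after that was checked by numbers alone.

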